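# Change the spindle on the laser gauge

## Task

Change the workpiece on the laser gauge: move the measured spindle from its stage to the blue tray and stand it upright on its foot in a free place beside the two already there. Then take the next spindle from the V-blocks, stand it gently on its flat foot in the middle of the stage, let go and watch for a good second that it stays upright without wobbling. Do not knock the gauge and leave all other things standing where they are.

Things in the scene. Friction and masses are not known exactly. Their poses are not given: they have to be found in the camera images.
- gauge_stage (a point): centre of the top of the fixed gauge's round steel stage: dia 56, 50 mm above the table, z up. It stands in the middle of an aluminium base 400 (along this x) x 120 mm, 16 mm high. Silver emitter and receiver heads at both ends: |x| from 93 to 195, |y| below 39 mm, up to 105 mm above the table. The beam runs along x
- next_center (a point): steel spindle 135 mm long, 0.35 to 0.5 kg, lying level in the V-blocks. From its flat foot: dia 20 to 34 mm, dia 30 to 80 mm (black band at 73), dia 20 to 112 mm, cone nose down to dia 8 at 135 mm. Mass centre 60 mm from the foot: standing it tips beyond 9 degrees. Point on the axis 67.5 mm from the foot face, z from foot to nose
- measured_center (a point): turned steel spindle of the same make and size as next_center; the point and axes are the same too (67.5 mm above the foot face on the axis, z from foot to nose). At the start it stands on the gauge's stage
- done1_center (a point): turned steel spindle of the same make and size as next_center; the point and axes are the same too (67.5 mm above the foot face on the axis, z from foot to nose). A spindle measured earlier, standing in the tray: leave it standing where it is
- done2_center (a point): turned steel spindle of the same make and size as next_center; the point and axes are the same too (67.5 mm above the foot face on the axis, z from foot to nose). Another spindle measured earlier, standing in the tray: leave it standing where it is
- tray_in (a point): centre of the inner floor of the fixed blue plastic tray, 5 mm above the table; the floor measures 210 mm along this frame's x and 140 mm along its y; the wall is 5 mm thick and 20 mm above the table
- vblocks_mid (a point): point 44 mm above the table on the axis of a piece lying in the fixed pair of steel V-blocks; this x runs along that axis, the nose of the next spindle towards -x. Blocks 48 mm wide, 46 mm high, V open upwards: one at x = 30 to 50 mm under the foot, one at x = -50 to -28 mm under the upper journal; the gap between is open down to the table
- cleaner_center (a point): centre of a white lens-cleaner bottle with blue cap, dia 44 mm, 130 mm high, half-way up; leave it alone
- stand_center (a point): centre of the grey base (58 x 50 x 50 mm) of a dial-indicator stand; its post rises to 200 mm above the table and its dial, dia 52 mm, hangs out 85 mm along this frame's -x at 168 mm height; leave it alone
Things that resemble listed ones, but are neither listed nor needed, are in the scene too. Leave any green or pink look-alike of the part that bears done2_center alone.

How it is judged:
On the way, in this order (a step that is already met when the one before it is completed fails the run):
1. the measured spindle stands upright in the tray, let go and still (angle between measured_center's own z axis and vertical below 0.05 rad and contact force between measured and the fingers below 0.2 N and linear speed of measured below 0.02 m/s and angular speed of measured below 0.15 rad/s and x of measured_center in the frame of tray_in between -0.097 and 0.097 m and y of measured_center in the frame of tray_in between -0.062 and 0.062 m and z of measured_center in the frame of tray_in between 0.0635 and 0.0715 m), for 0.3 s.
2. the next spindle stands upright in the middle of the gauge's stage, let go, and stays without wobble for a second (angle between next_center's own z axis and vertical below 0.05 rad and contact force between next and the fingers below 0.2 N and linear speed of next below 0.02 m/s and angular speed of next below 0.15 rad/s and horizontal distance between next_center and gauge_stage below 0.01 m and z of next_center in the frame of gauge_stage between 0.0635 and 0.0715 m), for 1 s.
At the end, for the whole second after the job is handed in: The measured spindle stands on the tray floor and the next one on the stage, its axis within 10 mm of the centre; both on the foot, within 0.05 rad of vertical, released and at rest for a second. The two earlier spindles still stand in the tray (all of step 1 and all of step 2 and angle between each of done1_center, done2_center's own z axis and vertical below 0.05 rad); the robot touches nothing.
It fails at once if a spindle already in the tray is tipped or shifted by more than 15 mm (angle between any of done1_center, done2_center's own z axis and vertical above 0.3 rad or distance of any of done1_center, done2_center from where it was at the start of the episode above 0.015 m).
It fails at once if the bottle or the indicator stand is shifted by more than 20 mm or tipped (distance of any of cleaner_center, stand_center from where it was at the start of the episode above 0.02 m or angle between any of cleaner_center, stand_center's own z axis and vertical above 0.3 rad).
It fails at once if the robot knocks the gauge (over 15 N) (contact force between gauge and the fingers above 15 N or contact force between gauge and the arm above 15 N).
It fails at once if a spindle is set down hard or knocked on the gauge (over 40 N) (contact force between gauge and next above 40 N or contact force between gauge and measured above 40 N).
It also fails if it takes over 72 s, if anything falls off the work surface, if the arm or the gripper's body presses on something with over 40 N, if the wrist force passes 120 N, or if a joint passes its speed limit or range.

## Robot

A 6-joint arm with a two-finger parallel gripper is mounted at the origin on the work surface. World frame = base frame: x ahead of the robot, y to its left, z up, the work surface at z = 0. Lengths are in m, angles in rad, forces in N, time in s.
With the tool pointing down it reaches from about 0.275 to 0.75 m from the base axis. Payload 10.2 kg.
Tool frame: the origin (TCP) lies on the centre line of the jaws, within the pads' length; the fingertips stand 25 mm ahead of it and the grasp point (between the pads) lies 6 mm ahead of it (bot.nose_length is the distance from the TCP to the fingertips, in m); z points along the fingers, y is the line along which they close (so a half turn about z gives the same grasp; the last joint's range is limited). The gripper opens to 88 mm and grips with 3 to 60 N. Pads are 18 mm wide; open, the fingers measure 123 mm over their backs; the gripper's body (75 mm by 187 mm) begins 45 mm behind the grasp point.
Start: joints at [-1.427, 0.313, 1.498, -0, 1.331, -0.223], TCP at [0.188, -0.49, 0.224] pointing down, gripper open.
Joint ranges: [-2.94, 2.94], [-0.97, 2.17], [0.19, 2.56], [-1.23, 4.37], [0.02, 3.11], [-2.88, 2.88]. Speed limits (rad/s): [2.39, 2.39, 3.01, 3.14, 3.14, 3.14].

## Interface

Orientations are given as a rotation vector (axis times angle).
In Python, from cell import readout, optics, close_job, bot gives the robot as it stands. The module is installed in compiled form; this text tells all that it offers.
- The arm moves only by the shell command python3 -m handwheel 'ROWS' [FORCE]. ROWS is JSON, a list of rows, each a list of 7 numbers: the shift along the tool's x, y, z normalised to -1 to 1, where 1 is 1 m, then the turn, a rotation vector about the tool's x, y, z normalised to -1 to 1, where 1 is 0.08 rad, then the opening, from 0 (shut) to 1 (fully open). In form: [[dx, dy, dz, rx, ry, rz, claw], ...]. A call has 1 to 12 rows; each row shifts and turns the commanded pose from where the row before left it, along the tool's axes as they then stand; what a row does not reach is not made up. A row lasts 1/10 s, in which the tool goes at most 50 mm and 8.59 degrees, less where a joint would pass 70% of its speed; a pose out of reach is approached as far as the arm can. A call with a number of a shift or a turn outside -1 to 1 is refused whole. A call with a gripper value outside its range is refused whole. The fingers move at their own pace and stop on an object; FORCE is the grip in N (left out, the last holds). Time passes only in rows, so rows that do not move let the fingers close. It gives the time, the measured TCP pose, the force, the opening and the grip force at its end, in the units of the state.
- readout.read_state(): the state, without advancing time (a new reading comes with each control period).
- optics.get_image(name): name is "scene" or "side" or "wrist"; returns (picture, depth): 384x512x3 uint8, red, green, blue; 384x512 float32, m along the optical axis (not along the pixel's ray), 0 where there is no reading.
- optics.camera_params(name): a dict with "K" (3x3 intrinsics, pixels), "R" (3x3) and "t" (3): a world point X has camera coordinates R X + t; the wrist camera has in their place "mount" (4x4, takes a point from camera to tool coordinates, whose origin is the TCP and whose axes are the flange's). Camera axes: x right, y down, z forward; pixel columns grow to the right and rows downward; lengths in m; the calibration is good to about 2 mm. A picture is of the moment at which its call begins: read the wrist's pose just before it. camera_params takes no time and is no camera call.
- close_job(): hands the job in; it is judged then, once.
The state is a dict: "t": time; "q": joint angles; "dq": joint speeds; "joint_efforts": joint torques, N m; "ee_pos": TCP position; "ee_rot": TCP orientation; "ft_force": force on the tool from outside, world axes, zero at the start; "torque": the same for the moment, N m; "grip_width": finger opening in m; "finger_force": force on a finger pad.
Only numpy, scipy, OpenCV 4.12 (cv2) and the standard library are available. Lean on these libraries where they do the work, as an engineer would, in place of code of your own. Each camera call takes 0.05 s, during which the arm holds its last target. There are 200 camera calls.

## Working session

There is one attempt and no reset: what is moved stays moved. The work goes in short steps, Python scripts to look and compute and a shell command to move; the robot and the scene stay as the last step left them, time stands still between calls to the robot, and variables do not carry over. Pictures are saved under pics/ and viewed, at most 10 in all, crops included, and the job is handed in when it is done.

```bash
mkdir -p pics; cat > h.py <<'E'
import numpy as np,cv2
from scipy.spatial.transform import Rotation as Ro
from cell import readout,optics
def cloud(name):
    s=readout.read_state(); im,d=optics.get_image(name); c=optics.camera_params(name)
    K=np.array(c["K"]); v,u=np.mgrid[:384,:512]
    P=np.stack([(u-K[0,2])*d/K[0,0],(v-K[1,2])*d/K[1,1],d],-1)
    if "mount" in c:
        M=np.array(c["mount"]); P=P@M[:3,:3].T+M[:3,3]
        P=P@Ro.from_rotvec(s["ee_rot"]).as_matrix().T+np.array(s["ee_pos"])
    else: P=(P-np.array(c["t"]))@np.array(c["R"])
    P[d==0]=np.nan
    return im,P
def save(im,n,k=1.5): cv2.imwrite(n,cv2.resize(im[...,::-1],None,fx=k,fy=k,interpolation=cv2.INTER_CUBIC))
E
python3 - <<'E'
from h import *
for n in("scene","side"):
    im,P=cloud(n); save(im,f"pics/{n}.png"); np.savez(f"{n}.npz",im=im,P=P)
s=readout.read_state(); print(s); print(optics.camera_params("wrist"))
E
```

```text
{'t': 0.1, 'q': array([-1.42735733e+00,  3.13371526e-01,  1.49831397e+00, -2.48531724e-05,
        1.33096687e+00, -2.23356715e-01]), 'dq': array([ 1.55532650e-03, -2.30396337e-03, -2.06884388e-03,  1.17995763e-03,
        4.21894781e-07, -1.65012303e-04]), 'joint_efforts': array([ 2.20787668e-03, -4.02813113e+01, -2.52642864e+01,  6.94378093e-02,
        3.42228741e-02, -6.09015660e-05]), 'ee_pos': array([ 0.18825131, -0.48986013,  0.22394757]), 'ee_rot': array([-3.08786345e+00, -5.72752790e-01, -2.86010338e-05]), 'ft_force': array([-0.06037039, -0.46457059, -0.49319441]), 'torque': array([-0.06078947, -0.03935156, -0.0102114 ]), 'finger_force': 0.0, 'grip_width': 0.08815695624914034}
{'K': array([[340.17838365,   0.        , 256.03823479],
       [  0.        , 340.17838365, 187.0723333 ],
       [  0.        ,   0.        ,   1.        ]]), 'mount': array([[-7.82401192e-06, -9.56255820e-01, -2.92531721e-01,
         7.57000847e-02],
       [ 9.99999539e-01,  2.73265730e-04, -9.20023142e-04,
         3.87064507e-04],
       [ 9.59716377e-04, -2.92531593e-01,  9.56255377e-01,
        -1.60883905e-01],
       [ 0.00000000e+00,  0.00000000e+00,  0.00000000e+00,
         1.00000000e+00]])}
```

View pics/scene.png

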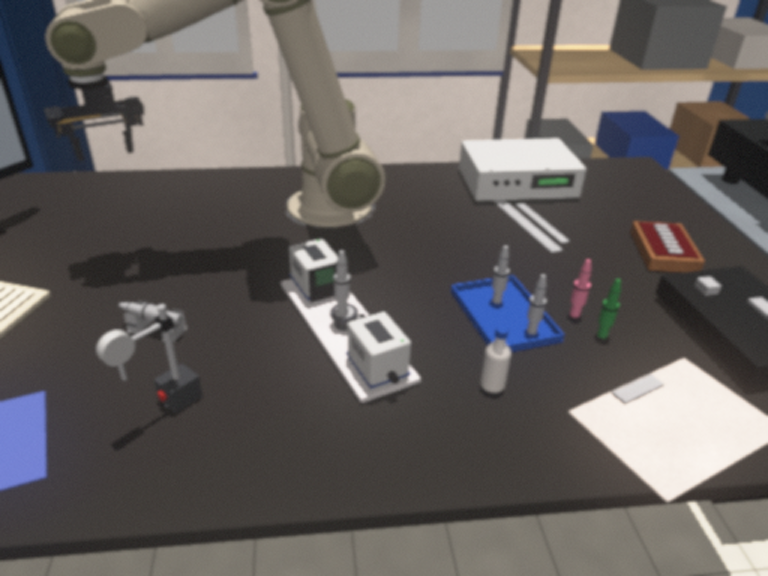

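View pics/side.png

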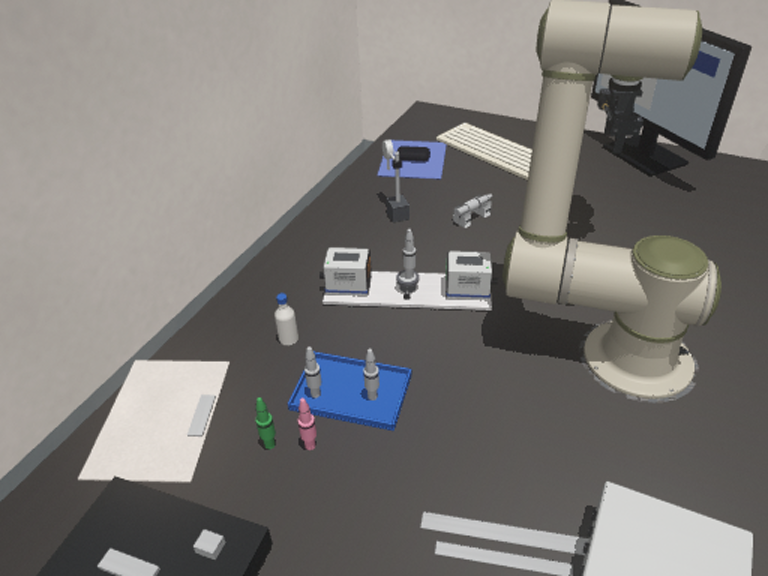

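Scene (768x576 view): the gauge is at (345,325) with the measured spindle at (343,285). The tray is at (505,310) with two steel spindles at (500,280) and (538,305); the pink one at (580,290) and green one at (608,310) stand outside it. The bottle is at (495,365) and the dial stand at (175,390). Side: the V-blocks with the lying spindle are at (473,210), and the stand is at (398,208).

```bash
python3 - <<'E'
from h import *
# top-down height map from both clouds, 2mm/px: x 0.1..0.8 up, y -0.6..0.6
H=np.zeros((400,560,3),np.uint8); Z=np.full((400,560),-1.)
for n in("scene","side"):
    f=np.load(n+".npz"); P=f["P"].reshape(-1,3); im=f["im"].reshape(-1,3)
    ok=np.isfinite(P[:,0])&(P[:,2]<.25)&(P[:,2]>-.02); P=P[ok]; im=im[ok]
    r=((0.9-P[:,0])/.002).astype(int); c=((.56-P[:,1])/.002).astype(int)
    m=(r>=0)&(r<399)&(c>=0)&(c<559)
    for a,b,z,k in zip(r[m],c[m],P[m,2],im[m]):
        if z>Z[a,b]: Z[a:a+2,b:b+2]=z; H[a:a+2,b:b+2]=k
for x in np.arange(.1,.9,.1): cv2.putText(H,f"{x:.1f}",(0,int((.9-x)/.002)),0,.35,(255,255,0)); H[int((.9-x)/.002),::8]=(255,255,0)
for y in np.arange(-.5,.51,.1): cv2.putText(H,f"{y:.1f}",(int((.56-y)/.002),395),0,.35,(255,255,0)); H[::8,int((.56-y)/.002)]=(255,255,0)
save(H,"pics/top.png",1.4)
for n,pts in(("side",[(408,240),(312,355),(370,355),(262,410),(303,410),(282,300),(398,205),(458,212),(489,203),(473,205),(407,285),(350,258),(470,262)]),("scene",[(343,260),(504,250),(542,280),(343,310),(317,250),(380,330)])):
    P=np.load(n+".npz")["P"]
    for u,v in pts: print(n,u,v,P[int(v/1.5),int(u/1.5)].round(3))
E
```

```text
Traceback (most recent call last):
IndexError: index 400 is out of bounds for axis 0 with size 400
```

```bash
python3 - <<'E'
from h import *
H=np.zeros((400,560,3),np.uint8); Z=np.full((400,560),-1.)
for n in("scene","side"):
    f=np.load(n+".npz"); P=f["P"].reshape(-1,3); im=f["im"].reshape(-1,3)
    ok=np.isfinite(P[:,0])&(P[:,2]<.25)&(P[:,2]>-.02); P=P[ok]; im=im[ok]
    r=((0.9-P[:,0])/.002).astype(int); c=((.56-P[:,1])/.002).astype(int)
    m=(r>=0)&(r<399)&(c>=0)&(c<559)
    for a,b,z,k in zip(r[m],c[m],P[m,2],im[m]):
        if z>Z[a,b]: Z[a:a+2,b:b+2]=z; H[a:a+2,b:b+2]=k
for x in np.arange(.2,.9,.1): cv2.putText(H,f"{x:.1f}",(0,int((.9-x)/.002)),0,.35,(255,255,0)); H[int((.9-x)/.002),::8]=(255,255,0)
for y in np.arange(-.5,.51,.1): cv2.putText(H,f"{y:.1f}",(int((.56-y)/.002),395),0,.35,(255,255,0)); H[::8,int((.56-y)/.002)]=(255,255,0)
save(H,"pics/top.png",1.4)
for n,pts in(("side",[(408,240),(312,355),(370,355),(262,410),(303,410),(282,300),(398,205),(458,212),(489,203),(473,205),(407,285),(350,258),(470,262)]),("scene",[(343,260),(504,250),(542,280),(343,310),(317,250),(380,330)])):
    P=np.load(n+".npz")["P"]
    for u,v in pts: print(n,u,v,P[int(v/1.5),int(u/1.5)].round(3))
E
```

```text
side 408 240 [0.537 0.005 0.165]
side 312 355 [0.574 0.377 0.129]
side 370 355 [0.47  0.338 0.136]
side 262 410 [0.595 0.523 0.116]
side 303 410 [0.525 0.493 0.117]
side 282 300 [0.713 0.266 0.129]
side 398 205 [ 0.697 -0.282  0.053]
side 458 212 [ 0.533 -0.32   0.047]
side 489 203 [ 0.47  -0.403  0.044]
side 473 205 [ 0.504 -0.358  0.057]
side 407 285 [0.533 0.024 0.047]
side 350 258 [0.668 0.05  0.104]
side 470 262 [ 0.404 -0.046  0.109]
scene 343 260 [ 0.547 -0.003  0.17 ]
scene 504 250 [0.474 0.33  0.133]
scene 542 280 [0.586 0.371 0.132]
scene 343 310 [ 0.551 -0.005  0.059]
scene 317 250 [ 0.396 -0.047  0.103]
scene 380 330 [0.68  0.053 0.105]
```

View pics/top.png

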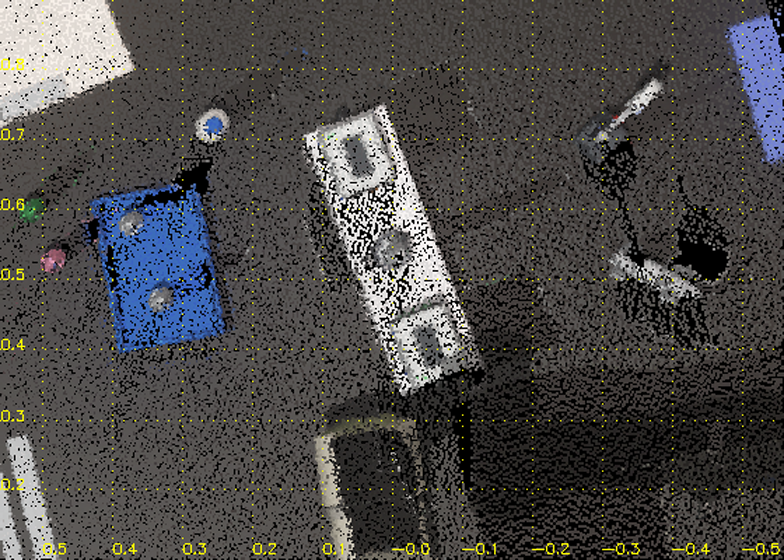

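The map matches the description: the tray holds two steel spindles at about (0.58,0.37) and (0.47,0.33). The coloured look-alikes are outside it, and the measured spindle is on the gauge at about (0.54,0). Next I'll measure these more precisely.

```bash
cat > m.py <<'E'
from h import *
from scipy.optimize import least_squares
def axis(P,xy,z0,rmax=.03):
    "circle fits on dia30 and dia20 sections of a standing spindle with foot height z0"
    o=[]
    for a,b,r in((.038,.078,.015),(.084,.11,.010)):
        Q=P.reshape(-1,3); Q=Q[np.isfinite(Q[:,0])]
        Q=Q[(Q[:,2]>z0+a)&(Q[:,2]<z0+b)&(np.hypot(*(Q[:,:2]-xy).T)<rmax)]
        if len(Q)<8: o.append((len(Q),)); continue
        f=least_squares(lambda c:np.hypot(*(Q[:,:2]-c).T)-r,xy,loss="soft_l1",f_scale=.001)
        o.append((len(Q),f.x.round(4),round(float(np.abs(f.fun).mean()),4)))
    return o
E
python3 - <<'E'
from m import *
A={n:np.load(n+".npz") for n in("scene","side")}
for n in A:
    P=A[n]["P"]
    for nm,xy,z in(("meas",(.545,0),.05),("d1",(.475,.333),.005),("d2",(.582,.374),.005)): print(n,nm,axis(P,np.array(xy),z))
    im=A[n]["im"].astype(int); m=(im[...,2]>110)&(im[...,0]<70)&np.isfinite(P[...,0])&(abs(P[...,0]-.51)<.17)&(abs(P[...,1]-.34)<.15)
    Q=P[m]; Q=Q[Q[:,2]<.03]
    print(n,"tray",cv2.minAreaRect((Q[:,:2]*1000).astype(np.float32)), np.percentile(Q[:,2],[10,90]))
    m=np.isfinite(P[...,0])&(P[...,2]>.095)&(P[...,2]<.112)&(abs(P[...,0]-.54)<.2)&(abs(P[...,1])<.12)
    Q=P[m]; 
    for s in(1,-1):
        q=Q[s*(Q[:,0]-.54)>.08]; print(n,"head",len(q),cv2.minAreaRect((q[:,:2]*1000).astype(np.float32)))
    m=np.isfinite(P[...,0])&(abs(P[...,2]-.05)<.003)&(np.hypot(P[...,0]-.543,P[...,1])<.035)
    q=P[m]; print(n,"stage",len(q),cv2.minEnclosingCircle((q[:,:2]*1000).astype(np.float32)))
    m=np.isfinite(P[...,0])&(P[...,2]>.05)&(P[...,2]<.075)&(np.hypot(P[...,0]-.505,P[...,1]+.36)<.1); q=P[m]
    print(n,"next",len(q),cv2.minAreaRect((q[:,:2]*1000).astype(np.float32)))
    m=np.isfinite(P[...,0])&(P[...,2]>.13)&(P[...,2]<.21)&(np.hypot(P[...,0]-.68,P[...,1]+.3)<.2); q=P[m]
    print(n,"dial",q.min(0),q.max(0))
E
```

```text
scene meas [(130, array([ 0.5383, -0.0058]), 0.0013), (55, array([ 0.5388, -0.0056]), 0.0012)]
scene d1 [(109, array([0.4709, 0.3309]), 0.0015), (46, array([0.4712, 0.3306]), 0.0013)]
scene d2 [(123, array([0.5802, 0.3731]), 0.0014), (49, array([0.5806, 0.373 ]), 0.0013)]
scene tray ((503.3739929199219, 339.0390625), (253.5309600830078, 171.5965576171875), 9.866519927978516) [0.00134007 0.01661991]
scene head 760 ((678.210205078125, 48.148807525634766), (105.36418914794922, 78.94718933105469), 20.321611404418945)
scene head 435 ((410.82464599609375, -54.74175262451172), (102.89553833007812, 78.55503845214844), 18.397541046142578)
scene stage 125 ((543.87451171875, -2.8203928470611572), 28.324949264526367)
scene next 130 ((512.6631469726562, -373.3084716796875), (120.36739349365234, 24.97287368774414), 63.26865005493164)
scene dial [ 0.70133368 -0.38658936  0.13049897] [ 0.78842939 -0.2856226   0.20010029]
side meas [(73, array([ 0.5381, -0.0046]), 0.0016), (38, array([ 0.5388, -0.0039]), 0.0016)]
side d1 [(93, array([0.4723, 0.332 ]), 0.0011), (43, array([0.4723, 0.3322]), 0.0012)]
side d2 [(89, array([0.5817, 0.3743]), 0.0011), (47, array([0.5811, 0.3746]), 0.0012)]
side tray ((525.4120483398438, 328.3514099121094), (230.46139526367188, 172.49124145507812), 11.025154113769531) [0.00450553 0.01972798]
side head 444 ((674.6569213867188, 53.40993118286133), (104.17308044433594, 84.16781616210938), 18.65096664428711)
side head 449 ((406.8094177246094, -49.31715393066406), (100.77269744873047, 83.79398345947266), 21.223665237426758)
side stage 61 ((541.6661376953125, 2.4517650604248047), 29.133962631225586)
side next 97 ((503.71527099609375, -372.3055725097656), (137.7179718017578, 39.92892074584961), 72.21066284179688)
side dial [ 0.6914089  -0.37053671  0.13129987] [ 0.78272957 -0.27905665  0.20603297]
```

```bash
cat > g.py <<'E'
from h import *
def go(p,ax=None,ay=None,R=None):
    "print shift (mm, in present tool axes) then rotvec/0.08 total for target; a=approach dir, ay=closing dir"
    s=readout.read_state(); R0=Ro.from_rotvec(s["ee_rot"]).as_matrix(); d=np.array(p)-s["ee_pos"]
    print("pos",s["ee_pos"].round(4),"q",s["q"].round(2),"t",s["t"])
    if ax is not None:
        z=np.array(ax,float); z/=np.linalg.norm(z); y=np.array(ay,float); y-=z*(y@z); y/=np.linalg.norm(y)
        if y@R0[:,1]<0: y=-y
        R=np.column_stack([np.cross(y,z),y,z])
    if R is None: R=R0
    print("shift m now-axes",(R0.T@d).round(4),"shift after-turn axes",(R.T@d).round(4),"turn/.08",(Ro.from_matrix(R0.T@R).as_rotvec()/.08).round(3))
    return R
E
python3 - <<'E'
from g import *
R=go((.47,-.33,.30)); R0=Ro.from_rotvec(readout.read_state()["ee_rot"]).as_matrix(); print(R0.round(3))
E
```

```text
pos [ 0.1883 -0.4899  0.2239] q [-1.43  0.31  1.5  -0.    1.33 -0.22] t 0.1
shift m now-axes [ 0.3204 -0.0483 -0.0759] shift after-turn axes [ 0.3204 -0.0483 -0.0759] turn/.08 [0. 0. 0.]
[[ 0.933  0.359 -0.   ]
 [ 0.359 -0.933  0.001]
 [ 0.    -0.001 -1.   ]]
```

```bash
python3 -m handwheel '[[0.02,-0.005,-0.02,0,0,0,1],[0.04,-0.005,-0.02,0,0,0,1],[0.04,-0.005,-0.02,0,0,0,1],[0.04,-0.005,-0.016,0,0,0,1],[0.04,-0.005,0,0,0,0,1],[0.04,-0.005,0,0,0,0,1],[0.04,-0.005,0,0,0,0,1],[0.04,-0.007,0,0,0,0,1],[0.02,-0.006,0,0,0,0,1],[0,0,0,0,0,0,1],[0,0,0,0,0,0,1]]'
python3 - <<'E'
from m import *
im,P=cloud("wrist"); np.savez("w1.npz",im=im,P=P); save(im,"pics/w1.png")
m=np.isfinite(P[...,0])&(P[...,2]>.049)&(P[...,2]<.07)&(np.hypot(P[...,0]-.508,P[...,1]+.37)<.1); q=P[m]
print(len(q),cv2.minAreaRect((q[:,:2]*1000).astype(np.float32)),np.percentile(q[:,2],[50,95,99]))
E
```

```text
t: 1.2
ee_pos: [0.4695, -0.3307, 0.3]
ee_rot: [-3.088, -0.573, 0.001]
ft_force: [-0.3, -0.3, -0.0]
grip_width: 0.088
finger_force: 0.0
1876 ((504.17376708984375, -375.87786865234375), (132.61183166503906, 34.46795654296875), 56.12826919555664) [0.05445732 0.05997111 0.06066598]
```

View pics/w1.png

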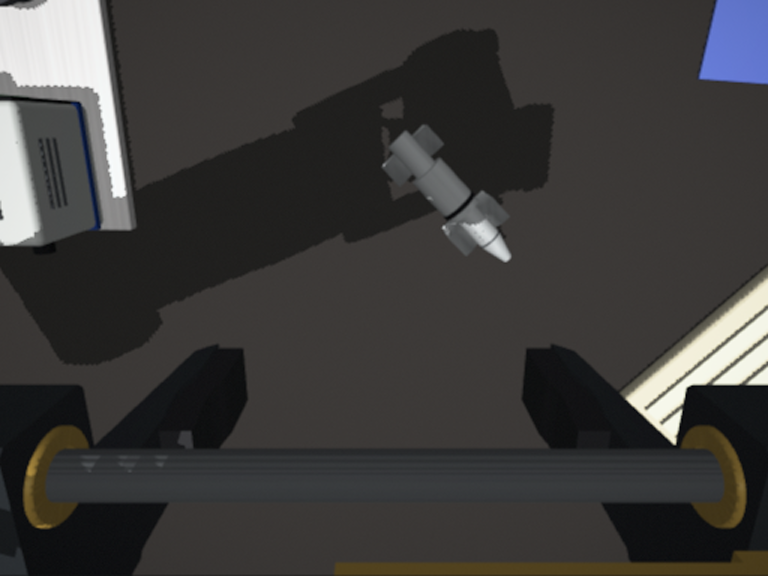

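The spindle lies with its foot at (400,140), its black band at (458,205) and its nose at (508,258), so the foot points to world +x+y. I'll fit its axis now and work out the arm's wrist model.

```bash
cat >> m.py <<'E'
def prof(s): return np.interp(s,[0,.0338,.0342,.0798,.0802,.112,.135],[.01,.01,.015,.015,.01,.01,.004])
def lying(P,c=(.505,-.373),psi=1.05):
    m=np.isfinite(P[...,0])&(P[...,2]>.045)&(P[...,2]<.07)&(np.hypot(P[...,0]-c[0],P[...,1]-c[1])<.1); q=P[m]
    def res(v):
        d=np.array([np.cos(v[2]),np.sin(v[2])]); w=q[:,:2]-v[:2]; s=.0675-w@d; e=w@[-d[1],d[0]]
        r=np.hypot(e,q[:,2]-v[3])-prof(s); return np.r_[r, 0]+ np.r_[20*np.maximum(0,-s)+20*np.maximum(0,s-.135),0]*.05
    f=least_squares(res,[*c,psi,.044],loss="soft_l1",f_scale=.001); return f.x,np.abs(f.fun).mean(),len(q)
E
python3 - <<'E'
from m import *
for n in("w1","scene","side"):
    print(n,lying(np.load(n+".npz")["P"]))
P=np.load("w1.npz")["P"]; im=np.load("w1.npz")["im"]
print("band",P[204//3*2,458//3*2],P[136:138,304:308].reshape(-1,3).round(4))
s=readout.read_state(); q=s["q"]
R=Ro.from_rotvec(s["ee_rot"]).as_matrix()
M=(Ro.from_euler("Z",q[0])*Ro.from_euler("Y",q[1]+q[2])*Ro.from_euler("Z",q[3])*Ro.from_euler("Y",q[4])*Ro.from_euler("Z",q[5])).as_matrix()
print(q.round(3),(M.T@R).round(3))
E
```

```text
w1 (array([ 0.50528821, -0.37785303,  1.13647285,  0.04468501]), np.float64(0.0024180780063703007), 2583)
scene (array([ 0.50593221, -0.38009332,  1.16738912,  0.04286209]), np.float64(0.0022446389515784534), 206)
side (array([ 0.51159909, -0.36652414,  1.11874038,  0.04799983]), np.float64(0.004294633981003108), 150)
band [ 0.50449206 -0.37755306  0.06009879] [[ 0.5045 -0.3776  0.0601]
 [ 0.5049 -0.3786  0.0604]
 [ 0.5054 -0.3797  0.0605]
 [ 0.5058 -0.3808  0.0604]
 [ 0.5034 -0.3781  0.0597]
 [ 0.5039 -0.379   0.0605]
 [ 0.5042 -0.3804  0.0593]
 [ 0.5047 -0.3812  0.0607]]
[-0.818  0.387  1.2   -0.     1.555  0.386] [[ 0. -1.  0.]
 [ 1.  0.  0.]
 [-0.  0.  1.]]
```

```bash
python3 - <<'E'
from g import *
go((.47,-.03,.30))
go((.5385,-.005,.156))
E
```

```text
pos [ 0.4691 -0.3311  0.3002] q [-0.82  0.39  1.2  -0.    1.56  0.39] t 1.25
shift m now-axes [ 0.1087 -0.2808  0.0003] shift after-turn axes [ 0.1087 -0.2808  0.0003] turn/.08 [0. 0. 0.]
pos [ 0.4691 -0.3311  0.3002] q [-0.82  0.39  1.2  -0.    1.56  0.39] t 1.25
shift m now-axes [ 0.1816 -0.2795  0.1442] shift after-turn axes [ 0.1816 -0.2795  0.1442] turn/.08 [0. 0. 0.]
```

```bash
python3 -m handwheel '[[0.015,-0.02,0,0,0,0,1],[0.02,-0.03,0,0,0,0,1],[0.026,-0.04,0,0,0,0,1],[0.026,-0.04,0,0,0,0,1],[0.026,-0.04,0,0,0,0,1],[0.026,-0.04,0,0,0,0,1],[0.022,-0.04,0,0,0,0,1],[0.0156,-0.0195,0,0,0,0,1],[0.005,-0.01,0,0,0,0,1],[0,0,0,0,0,0,1],[0,0,0,0,0,0,1]]'
python3 - <<'E'
from m import *
im,P=cloud("wrist"); np.savez("w2.npz",im=im,P=P); save(im,"pics/w2.png")
print(axis(P,np.array([.5385,-.005]),.05), readout.read_state()["ee_pos"])
q=P[np.isfinite(P[...,0])&(P[...,2]>.096)&(P[...,2]<.113)]
q=q[np.hypot(q[:,0]-.5385,q[:,1])>.07]
for s in(1,-1):
    k=q[s*(q[:,0]-.54)>.05]; print(len(k),k[:,:2].min(0),k[:,:2].max(0)) if len(k) else 0
q=P[np.isfinite(P[...,0])&(abs(P[...,2]-.05)<.002)&(np.hypot(P[...,0]-.54,P[...,1])<.035)]
print(len(q),cv2.minEnclosingCircle((q[:,:2]*1000).astype(np.float32)))
np.save("stagepts.npy",q)
E
```

```text
t: 2.35
ee_pos: [0.5388, -0.006, 0.3004]
ee_rot: [3.089, 0.571, -0.0]
ft_force: [-0.3, -0.1, 0.5]
grip_width: 0.0883
finger_force: 0.0
[(163, array([ 0.5384, -0.0032]), 0.0002), (105, array([ 0.5385, -0.0031]), 0.0001)] [ 0.53885311 -0.00610709  0.30041378]
4816 [ 0.61651782 -0.0009674 ] [0.69169878 0.08760982]
4557 [ 0.35737482 -0.10099679] [0.46780155 0.00101547]
944 ((541.9552612304688, -0.1232285127043724), 27.97853660583496)
```

View pics/w2.png

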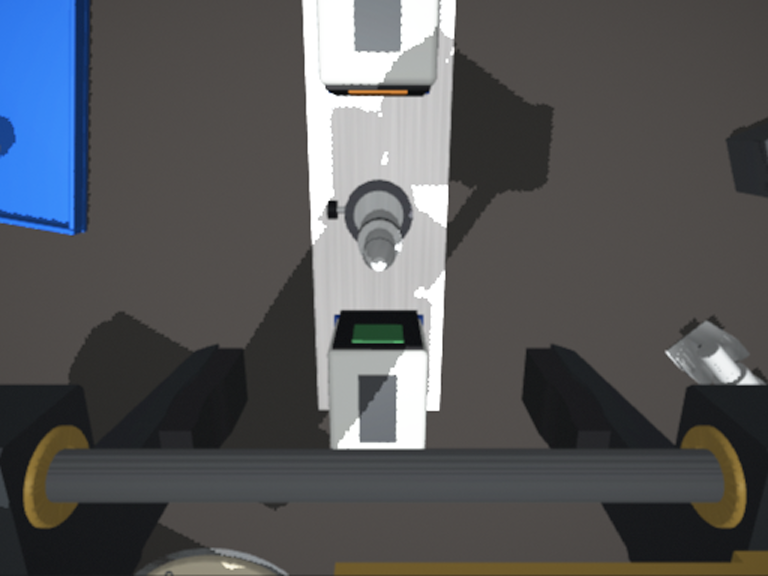

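The wrist view shows the measured spindle at (378,215), with its nose at (378,265), on the round stage at (378,213). The nearer head is below it and the other above it; the fit residual is about 0.2 mm. I'm descending now.

```bash
python3 -m handwheel '[[0,-0.003,0.01,0,0,0,1],[0,0,0.02,0,0,0,1],[0,0,0.025,0,0,0,1],[0,0,0.025,0,0,0,1],[0,0,0.025,0,0,0,1],[0,0,0.02,0,0,0,1],[0,0,0.012,0,0,0,1],[0,0,0.007,0,0,0,1],[0,0,0,0,0,0,1],[0,0,0,0,0,0,1]]' 25
python3 -m handwheel '[[0,0,0,0,0,0,0.6],[0,0,0,0,0,0,0.4],[0,0,0,0,0,0,0.3],[0,0,0,0,0,0,0.26],[0,0,0,0,0,0,0.2],[0,0,0,0,0,0,0.1],[0,0,0,0,0,0,0],[0,0,0,0,0,0,0],[0,0,0,0,0,0,0]]' 25
```

```text
t: 3.4
ee_pos: [0.5383, -0.0019, 0.1571]
ee_rot: [3.088, 0.573, 0.002]
ft_force: [0.4, 0.5, 0.3]
grip_width: 0.0879
finger_force: 0.0
t: 4.3
ee_pos: [0.538, -0.0017, 0.1564]
ee_rot: [-3.089, -0.573, 0.0]
ft_force: [-0.4, -0.3, 0.2]
grip_width: 0.0181
finger_force: 0.0
```

```bash
python3 -m handwheel '[[0,0,0,0,0,0,0],[0,0,0,0,0,0,0],[0,0,0,0,0,0,0]]' 25
python3 - <<'E'
from m import *
im,P=cloud("wrist"); np.savez("w3.npz",im=im,P=P); save(im,"pics/w3.png")
im,P=cloud("side"); print(axis(P,np.array([.5385,-.005]),.05)); np.savez("s3.npz",im=im,P=P)
E
```

```text
t: 4.6
ee_pos: [0.5379, -0.0017, 0.1563]
ee_rot: [-3.089, -0.573, 0.0]
ft_force: [0.6, -0.8, -1.5]
grip_width: 0.0126
finger_force: 24.0
[(73, array([ 0.5388, -0.0036]), 0.0017), (43, array([ 0.539 , -0.0035]), 0.0018)]
```

View pics/w3.png

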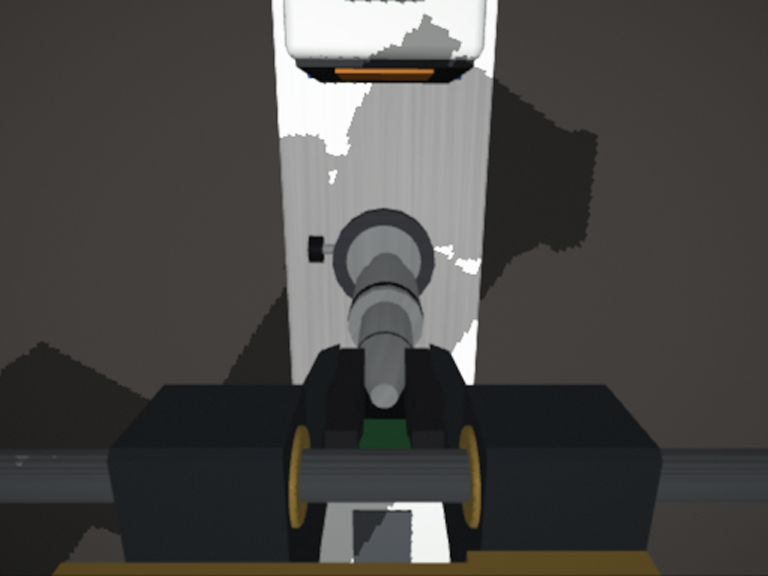

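```bash
python3 - <<'E'
from m import *
im=np.load("w3.npz")["im"];P=np.load("w3.npz")["P"]
print(axis(P,np.array([.5385,-.0035]),.05))
s=readout.read_state(); R=Ro.from_rotvec(s["ee_rot"]).as_matrix(); T=(P-s["ee_pos"])@R
for v in range(225,280,6): print(v,[tuple((T[v,u]*1000).round(0).astype(int)) if np.isfinite(T[v,u,0]) else None for u in(215,225,235,240,246,256,266,272,280,290,300)])
E
```

```text
[(720, array([ 0.5384, -0.0026]), 0.0002), (589, array([ 0.5384, -0.0022]), 0.0002)]
225 [(np.int64(-54), np.int64(-39), np.int64(140)), (np.int64(-54), np.int64(-30), np.int64(139)), (np.int64(-5), np.int64(-12), np.int64(25)), (np.int64(5), np.int64(-8), np.int64(3)), (np.int64(9), np.int64(-5), np.int64(-6)), (np.int64(10), np.int64(0), np.int64(-8)), (np.int64(9), np.int64(5), np.int64(-7)), (np.int64(6), np.int64(8), np.int64(0)), (np.int64(-5), np.int64(14), np.int64(25)), (np.int64(-54), np.int64(33), np.int64(139)), (np.int64(-54), np.int64(42), np.int64(139))]
231 [(np.int64(-60), np.int64(-39), np.int64(140)), (np.int64(10), np.int64(-14), np.int64(-16)), (np.int64(-60), np.int64(-20), np.int64(140)), (np.int64(6), np.int64(-8), np.int64(-7)), (np.int64(7), np.int64(-5), np.int64(-10)), (np.int64(9), np.int64(0), np.int64(-13)), (np.int64(8), np.int64(5), np.int64(-12)), (np.int64(6), np.int64(8), np.int64(-7)), (np.int64(-60), np.int64(23), np.int64(140)), (np.int64(11), np.int64(16), np.int64(-18)), (np.int64(-61), np.int64(42), np.int64(140))]
237 [(np.int64(11), np.int6
[... 3214 characters left out ...]
 np.int64(9), np.int64(109)), (np.int64(0), np.int64(7), np.int64(-36)), (np.int64(9), np.int64(9), np.int64(-51)), (np.int64(9), np.int64(13), np.int64(-51)), (np.int64(10), np.int64(16), np.int64(-52))]
279 [(np.int64(10), np.int64(-14), np.int64(-56)), (np.int64(9), np.int64(-11), np.int64(-55)), (np.int64(9), np.int64(-7), np.int64(-54)), (np.int64(-2), np.int64(-6), np.int64(-37)), (np.int64(-88), np.int64(-9), np.int64(100)), (np.int64(-88), np.int64(0), np.int64(99)), (np.int64(-88), np.int64(9), np.int64(100)), (np.int64(-3), np.int64(7), np.int64(-35)), (np.int64(9), np.int64(9), np.int64(-54)), (np.int64(9), np.int64(12), np.int64(-55)), (np.int64(11), np.int64(16), np.int64(-57))]
```

```bash
python3 - <<'E'
from h import *
im=np.load("w2.npz")["im"];P=np.load("w2.npz")["P"]
R=Ro.from_rotvec([3.089,.571,0]).as_matrix(); T=(P-[.53885,-.0061,.3004])@R*1000
# rightmost pixel of left finger and leftmost of right, per row
for v in range(228,330,5):
    ok=np.isfinite(T[v,:,0])&(T[v,:,2]<35)&(abs(T[v,:,1])<70)
    L=[u for u in range(60,256) if ok[u] and abs(T[v,u,0])<25]; Rr=[u for u in range(256,460) if ok[u] and abs(T[v,u,0])<25]
    print(v,L and (L[-1],T[v,L[-1]].round(0)),Rr and (Rr[0],T[v,Rr[0]].round(0)))
E
```

```text
228 [] []
233 (162, array([  9., -44., -16.])) (351, array([  9.,  45., -15.]))
238 (162, array([  6., -44., -15.])) (351, array([  6.,  45., -16.]))
243 (163, array([  3., -44., -15.])) (350, array([  4.,  44., -16.]))
248 (163, array([  2., -43., -17.])) (350, array([  1.,  45., -15.]))
253 (164, array([ -2., -44., -15.])) (349, array([ -1.,  44., -16.]))
258 (164, array([ -3., -43., -17.])) (349, array([ -4.,  44., -16.]))
263 (164, array([ -6., -44., -17.])) (349, array([ -6.,  44., -17.]))
268 (164, array([ -9., -44., -17.])) (349, array([ -8.,  44., -17.]))
273 (162, array([ -9., -44., -22.])) (351, array([ -9.,  44., -21.]))
278 (159, array([ -8., -44., -26.])) (354, array([ -9.,  45., -26.]))
283 (157, array([ -9., -44., -29.])) (356, array([ -9.,  45., -29.]))
288 (154, array([ -8., -44., -34.])) (359, array([ -8.,  44., -34.]))
293 (150, array([ -8., -44., -38.])) (363, array([ -9.,  45., -37.]))
298 (146, array([ -9., -45., -41.])) (367, array([ -8.,  46., -41.]))
303 [] []
308 [] []
313 (141, array([ 25., -26., -94.])) (270, array([ 25.,   3., -94.]))
318 (253, array([ 25.,  -0., -96.])) (256, array([ 24.,   0., -95.]))
323 (255, array([ 24.,  -0., -96.])) (256, array([ 24.,   0., -97.]))
328 (255, array([ 23.,  -0., -97.])) (256, array([ 23.,   0., -97.]))
```

```bash
python3 - <<'E'
from h import *
a=np.load("w3.npz")["im"][200:320,180:340]; b=np.load("w2.npz")["im"][210:330,90:250]
save(np.hstack([a,b]),"pics/f.png",2.45)
E
```

```text
(no output)
```

View pics/f.png

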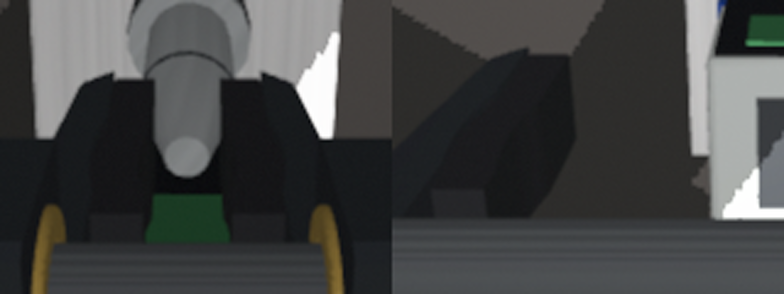

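```bash
python3 -c "
from cell import bot
print([(n,getattr(bot,n)) for n in dir(bot) if n[0]!='_'])"
```

```text
[('PlanningError', <class 'cell.PlanningError'>), ('nose_length', 0.025)]
```

The enlarged crop shows the pads on the nose cone at (185,150), and the depth puts the fingertips 16 mm behind the TCP. The 12.6 mm grip width agrees, so the stated 25 mm ahead does not hold: the real grasp point is at about tool z = -35 mm. I'll release, go 41 mm lower and grip again.

```bash
python3 -m handwheel '[[0,0,0,0,0,0,0.25],[0,0,0,0,0,0,0.35],[0,0,0,0,0,0,0.5],[0,0,0,0,0,0,0.7],[0,0,0,0,0,0,0.8],[0,0,0,0,0,0,0.8],[0,0,0,0,0,0,0.8]]' 25
python3 - <<'E'
from m import *
im,P=cloud("wrist"); print(axis(P,np.array([.5385,-.0035]),.05),readout.read_state()["ee_pos"],readout.read_state()["grip_width"])
E
```

```text
t: 5.4
ee_pos: [0.538, -0.0017, 0.1564]
ee_rot: [-3.089, -0.573, -0.0]
ft_force: [-0.0, -0.2, 0.9]
grip_width: 0.0662
finger_force: 0.0
[(705, array([ 0.5387, -0.003 ]), 0.0002), (582, array([ 0.5387, -0.003 ]), 0.0002)] [ 0.53797641 -0.00169672  0.1564118 ] 0.06942080488983035
```

```bash
python3 -m handwheel '[[0,0.0015,0.006,0,0,0,0.8],[0,0,0.01,0,0,0,0.8],[0,0,0.01,0,0,0,0.8],[0,0,0.01,0,0,0,0.8],[0,0,0.005,0,0,0,0.8],[0,0,0,0,0,0,0.6],[0,0,0,0,0,0,0.4],[0,0,0,0,0,0,0.3],[0,0,0,0,0,0,0.26],[0,0,0,0,0,0,0.2],[0,0,0,0,0,0,0.15],[0,0,0,0,0,0,0.1]]' 25
python3 -m handwheel '[[0,0,0,0,0,0,0],[0,0,0,0,0,0,0],[0,0,0,0,0,0,0],[0,0,0,0,0,0,0]]' 25
```

```text
t: 6.65
ee_pos: [0.5389, -0.003, 0.1162]
ee_rot: [3.089, 0.573, 0.002]
ft_force: [-0.3, 0.9, 5.7]
grip_width: 0.0196
finger_force: 25.2
t: 7.05
ee_pos: [0.5389, -0.003, 0.1162]
ee_rot: [3.089, 0.573, 0.002]
ft_force: [-0.6, 0.9, 4.7]
grip_width: 0.0193
finger_force: 25.2
```

```bash
python3 -m handwheel '[[0,0,-0.005,0,0,0,0],[0,0,-0.01,0,0,0,0],[0,0,-0.02,0,0,0,0],[0,0,-0.025,0,0,0,0],[0,0,-0.025,0,0,0,0],[0,0,-0.02,0,0,0,0],[0,0,-0.02,0,0,0,0],[0,0,-0.01,0,0,0,0],[0,0,0,0,0,0,0],[0,0,0,0,0,0,0]]' 25
python3 - <<'E'
from g import *
go((.54,.24,.25)); go((.552,.305,.25))
E
```

```text
t: 8.05
ee_pos: [0.5381, -0.003, 0.2495]
ee_rot: [-3.088, -0.573, 0.002]
ft_force: [0.0, 0.1, -5.8]
grip_width: 0.0194
finger_force: 25.0
pos [ 0.5381 -0.003   0.2495] q [-0.22  0.33  1.41 -0.    1.4   0.98] t 8.05
shift m now-axes [ 0.0889 -0.2262 -0.0004] shift after-turn axes [ 0.0889 -0.2262 -0.0004] turn/.08 [0. 0. 0.]
pos [ 0.5381 -0.003   0.2495] q [-0.22  0.33  1.41 -0.    1.4   0.98] t 8.05
shift m now-axes [ 0.1234 -0.2826 -0.0004] shift after-turn axes [ 0.1234 -0.2826 -0.0004] turn/.08 [0. 0. 0.]
```

```bash
python3 -m handwheel '[[0.004,-0.011,0,0,0,0,0],[0.008,-0.02,0,0,0,0,0],[0.012,-0.03,0,0,0,0,0],[0.014,-0.035,0,0,0,0,0],[0.014,-0.035,0,0,0,0,0],[0.014,-0.035,0,0,0,0,0],[0.011,-0.03,0,0,0,0,0],[0.008,-0.02,0,0,0,0,0],[0.004,-0.01,0,0,0,0,0],[0,0,0,0,0,0,0],[0,0,0,0,0,0,0],[0,0,0,0,0,0,0]]' 25
python3 - <<'E'
from m import *
im,P=cloud("wrist"); np.savez("w4.npz",im=im,P=P); save(im,"pics/w4.png",1.2)
s=readout.read_state(); print(s["ee_pos"],s["q"].round(2))
p=s["ee_pos"]; f=p[2]+.035-.1
print("held",axis(P,p[:2],f))
print("d1",axis(P,np.array([.472,.332]),.005),"d2",axis(P,np.array([.5812,.374]),.005))
i=im.astype(int); m=(i[...,2]>i[...,0]+60)&np.isfinite(P[...,0])&(P[...,2]<.008)&(P[...,2]>.003)&(abs(P[...,1]-.34)<.15)
Q=P[m]; print("floor",cv2.minAreaRect((Q[:,:2]*1000).astype(np.float32)),len(Q))
E
```

```text
t: 9.25
ee_pos: [0.5407, 0.2388, 0.2503]
ee_rot: [3.089, 0.571, -0.0]
ft_force: [0.4, -0.1, -4.7]
grip_width: 0.019
finger_force: 25.0
[0.54073679 0.23880358 0.25043035] [ 0.22  0.45  1.24 -0.    1.46  1.42]
held [(1279, array([0.5408, 0.2385]), 0.0002), (3542, array([0.5433, 0.2392]), 0.0056)]
d1 [(391, array([0.4715, 0.3335]), 0.0002), (244, array([0.4716, 0.3336]), 0.0002)] d2 [(356, array([0.5809, 0.3759]), 0.0002), (236, array([0.581, 0.376]), 0.0002)]
floor ((518.501953125, 336.83935546875), (211.4923858642578, 140.7362518310547), 10.492915153503418) 18157
```

View pics/w4.png

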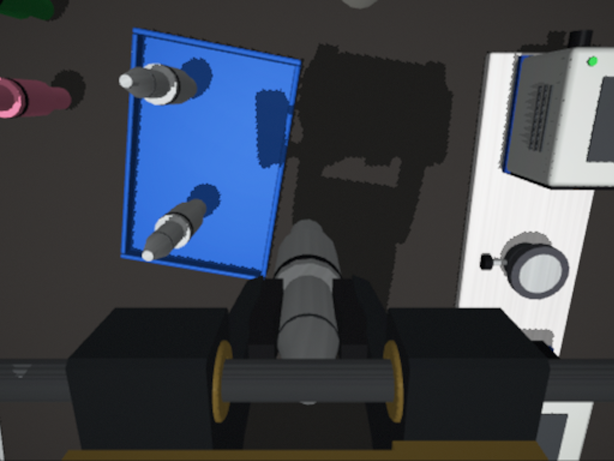

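The view shows the tray with the earlier spindles at (150,85) and (170,230). The held spindle hangs straight, and the right half of the tray is free. The fitted floor is 211x141 mm, which matches. I'll place at tray-frame (0.025, -0.04).

```bash
python3 -m handwheel '[[0.004,-0.0075,0,0,0,0,0],[0.008,-0.014,0,0,0,0,0],[0.01,-0.017,0,0,0,0,0],[0.007,-0.012,0,0,0,0,0],[0.0027,-0.005,0,0,0,0,0],[0,0,0,0,0,0,0],[0,0,0,0,0,0,0]]' 25
python3 -m handwheel '[[0,0,0.01,0,0,0,0],[0,0,0.02,0,0,0,0],[0,0,0.025,0,0,0,0],[0,0,0.025,0,0,0,0],[0,0,0.025,0,0,0,0],[0,0,0.025,0,0,0,0],[0,0,0.02,0,0,0,0],[0,0,0.015,0,0,0,0],[0,0,0.008,0,0,0,0],[0,0,0,0,0,0,0],[0,0,0,0,0,0,0]]' 25
```

```text
t: 10.0
ee_pos: [0.5503, 0.3025, 0.2504]
ee_rot: [3.089, 0.572, -0.0]
ft_force: [0.3, 0.4, -4.0]
grip_width: 0.0192
finger_force: 25.0
t: 11.1
ee_pos: [0.5506, 0.3029, 0.0781]
ee_rot: [-3.089, -0.572, -0.002]
ft_force: [-0.1, 0.4, -5.2]
grip_width: 0.0189
finger_force: 25.0
```

```bash
python3 -m handwheel '[[0,0,0.002,0,0,0,0],[0,0,0.002,0,0,0,0],[0,0,0.001,0,0,0,0],[0,0,0,0,0,0,0],[0,0,0,0,0,0,0]]' 25; python3 -m handwheel '[[0,0,0.001,0,0,0,0],[0,0,0.001,0,0,0,0],[0,0,0,0,0,0,0],[0,0,0,0,0,0,0]]' 25
```

```text
t: 11.6
ee_pos: [0.5503, 0.303, 0.0725]
ee_rot: [-3.089, -0.573, -0.0]
ft_force: [-0.5, 1.1, -4.5]
grip_width: 0.0193
finger_force: 25.0
t: 12.0
ee_pos: [0.5506, 0.3032, 0.0713]
ee_rot: [-3.089, -0.573, -0.002]
ft_force: [-0.6, 0.5, 4.1]
grip_width: 0.0192
finger_force: 25.7
```

Contact is made (the force went from -4.5 to +4.1 N), so I'm releasing it.

```bash
python3 -m handwheel '[[0,0,0,0,0,0,0.22],[0,0,0,0,0,0,0.24],[0,0,0,0,0,0,0.27],[0,0,0,0,0,0,0.32],[0,0,0,0,0,0,0.4],[0,0,0,0,0,0,0.5],[0,0,0,0,0,0,0.5],[0,0,0,0,0,0,0.5],[0,0,-0.01,0,0,0,0.5],[0,0,-0.02,0,0,0,0.5],[0,0,-0.03,0,0,0,0.5],[0,0,-0.03,0,0,0,0.5]]' 25
python3 -m handwheel '[[0,0,-0.03,0,0,0,0.5],[0,0,-0.03,0,0,0,0.5],[0,0,-0.03,0,0,0,0.6],[0,0,-0.03,0,0,0,0.7],[0,0,-0.02,0,0,0,0.7],[0,0,-0.01,0,0,0,0.7],[0,0,0,0,0,0,0.7],[0,0,0,0,0,0,0.7]]' 25
python3 - <<'E'
from m import *
im,P=cloud("wrist"); np.savez("w5.npz",im=im,P=P)
for n,c in(("meas",(.5505,.303)),("d1",(.472,.333)),("d2",(.581,.376))): print(n,axis(P,np.array(c),.005))
i=P[np.isfinite(P[...,0])&(np.hypot(P[...,0]-.542,P[...,1])<.035)&(abs(P[...,2]-.05)<.003)]
print("stage",len(i),len(i) and cv2.minEnclosingCircle((i[:,:2]*1000).astype(np.float32)))
P=np.load("w4.npz")["P"]; i=P[np.isfinite(P[...,0])&(np.hypot(P[...,0]-.542,P[...,1])<.035)&(abs(P[...,2]-.05)<.003)]
print("stage w4",len(i),cv2.minEnclosingCircle((i[:,:2]*1000).astype(np.float32)),i[:,:2].min(0),i[:,:2].max(0))
E
```

```text
t: 13.2
ee_pos: [0.55, 0.3029, 0.162]
ee_rot: [3.089, 0.573, -0.0]
ft_force: [0.1, -0.9, 0.0]
grip_width: 0.0441
finger_force: 0.0
t: 14.0
ee_pos: [0.55, 0.3029, 0.3094]
ee_rot: [3.089, 0.573, -0.003]
ft_force: [-0.9, -0.4, 1.3]
grip_width: 0.0617
finger_force: 0.0
meas [(107, array([0.55  , 0.3018]), 0.0002), (67, array([0.5503, 0.3013]), 0.0001)]
d1 [(227, array([0.4714, 0.3333]), 0.0002), (133, array([0.4715, 0.3334]), 0.0002)]
d2 [(92, array([0.5808, 0.3758]), 0.0001), (56, array([0.5808, 0.3759]), 0.0001)]
stage 1283 ((541.4842529296875, 0.3904867172241211), 28.667577743530273)
stage w4 1745 ((541.9471435546875, 0.45068636536598206), 28.442041397094727) [ 0.51448658 -0.02789207] [0.56994517 0.02875939]
```

```bash
cat > k.py <<'E'
from g import *
def frame(z,y):
    z=np.array(z,float);z/=np.linalg.norm(z);y=np.array(y,float);y-=z*(y@z);y/=np.linalg.norm(y)
    return np.column_stack([np.cross(y,z),y,z])
def wrist(R,q1,th):
    A=Ro.from_euler("Z",q1)*Ro.from_euler("Y",th)
    M=(A.inv()*Ro.from_matrix(R)*Ro.from_euler("Z",-np.pi/2)).as_euler("ZYZ")
    return M
rad=np.radians
def pick(psi,s,b=30):
    f=np.array([np.cos(psi),np.sin(psi),0]); d=np.array([0,0,-1.])
    return frame(np.sin(rad(b))*f+np.cos(rad(b))*d, s*np.array([-f[1],f[0],0]))
def stand(R,psi,head):
    "pick frame R -> rotate so nose goes up, heading(of tool) head"
    f=np.array([np.cos(psi),np.sin(psi),0]); ax=np.cross(f,[0,0,-1.])
    Q=Ro.from_rotvec(ax*np.pi/2).as_matrix()@R
    return Ro.from_euler("Z",head-np.arctan2(Q[1,2],Q[0,2])).as_matrix()@Q
E
python3 - <<'E'
from k import *
s=readout.read_state(); print(s["q"].round(3),s["ee_pos"].round(4))
psi=rad(63)
for sg in(1,-1):
    R=pick(psi,sg); 
    print(sg,"pick",wrist(R,rad(-40),1.9).round(2))
    for h,q1 in((-70,28),(110,-30)):
        S=stand(R,psi,rad(h)); print("  place",h,S[:,2].round(2),wrist(S,rad(q1),2.0).round(2))
E
```

```text
[0.317 0.521 0.98  0.    1.644 1.521] [0.5499 0.3029 0.309 ]
1 pick [0.52 1.4  2.78]
  place -70 [ 0.3  -0.81 -0.5 ] [-1.04  1.47 -2.7 ]
  place 110 [-0.3   0.81 -0.5 ] [ 0.65  1.98 -0.88]
-1 pick [ 0.52  1.4  -0.36]
  place -70 [ 0.3  -0.81 -0.5 ] [-1.04  1.47  0.44]
  place 110 [-0.3   0.81 -0.5 ] [0.65 1.98 2.26]
```

```bash
python3 -m handwheel '[[-0.007,0.015,0,0,0,0,0.8],[-0.014,0.03,0,0,0,0,0.9],[-0.019,0.041,0,0,0,0,1],[-0.019,0.041,0,0,0,0,1],[-0.019,0.041,0,0,0,0,1],[-0.019,0.041,0,0,0,0,1],[-0.019,0.041,0,0,0,0,1],[-0.019,0.041,0,0,0,0,1],[-0.019,0.041,0,0,0,0,1],[-0.019,0.041,0,0,0,0,1],[-0.019,0.041,0,0,0,0,1],[-0.019,0.041,0,0,0,0,1]]' 25
python3 -m handwheel '[[-0.019,0.041,0,0,0,0,1],[-0.019,0.041,0,0,0,0,1],[-0.019,0.041,0,0,0,0,1],[-0.015,0.03,0,0,0,0,1],[-0.006,0.015,0,0,0,0,1],[-0.003,0.006,0,0,0,-0.9,1],[0,0,0.01,0,0,-1,1],[0,0,0.01,0,0,-1,1],[0,0,0.01,0,0,-1,1],[0,0,0.01,0,0,-1,1],[0,0,0.01,0,0,-1,1],[0,0,0,0,0,-1,1]]' 25
python3 -m handwheel '[[0,0,0,0,0,-1,1],[0,0,0,0,0,-1,1],[0,0,0,0,0,0,1],[0,0,0,0,0,0,1]]' 25
cat >> m.py <<'E'
def edges(P,c,psi,z0=.0435):
    "axis from the dia30 part only, above the blocks"
    d=np.array([np.cos(psi),np.sin(psi)]);w=P[...,:2]-np.array(c)
    s=w@d; e=w@[-d[1],d[0]]
    return s,e
E
python3 - <<'E'
from m import *
im,P=cloud("wrist"); np.savez("w6.npz",im=im,P=P); save(im,"pics/w6.png",1.2)
s=readout.read_state(); print(s["ee_pos"],s["ee_rot"],s["q"].round(2))
Q=P[np.isfinite(P[...,0])]; Q=Q[(Q[:,2]>.0515)&(Q[:,2]<.07)&(np.hypot(Q[:,0]-.505,Q[:,1]+.378)<.09)]
def res(v):
    d=np.array([np.cos(v[2]),np.sin(v[2])]); w=Q[:,:2]-v[:2]; t=.0675-w@d; e=w@[-d[1],d[0]]
    return np.hypot(e,Q[:,2]-v[3])-prof(t)
f=least_squares(res,[.505,-.378,1.09,.044],loss="soft_l1",f_scale=.0005,x_scale=[.01,.01,.1,.01]);print(f.x,np.degrees(f.x[2]),np.abs(f.fun).mean(),len(Q))
d=np.array([np.cos(f.x[2]),np.sin(f.x[2])]); t=.0675-(Q[:,:2]-f.x[:2])@d
print("s range",np.percentile(t,[0.5,99.5]), "r>12.5 range",np.percentile(t[Q[:,2]>.0555],[.5,99.5]))
E
```

```text
t: 15.25
ee_pos: [0.5157, -0.1991, 0.3094]
ee_rot: [-3.088, -0.573, 0.002]
ft_force: [0.9, -0.4, 1.0]
grip_width: 0.0883
finger_force: 0.0
t: 16.45
ee_pos: [0.5027, -0.3883, 0.2576]
ee_rot: [-2.81, -1.396, 0.002]
ft_force: [0.2, 0.3, -0.2]
grip_width: 0.0882
finger_force: 0.0
t: 16.85
ee_pos: [0.5031, -0.3887, 0.2597]
ee_rot: [-2.696, -1.61, 0.0]
ft_force: [0.4, 0.4, 0.4]
grip_width: 0.0879
finger_force: 0.0
[ 0.5031273  -0.3887668   0.25985024] [-2.69620195e+00 -1.61052284e+00  2.82861764e-04] [-0.84  0.55  1.06  0.    1.54 -0.35]
[ 0.50572151 -0.37777861  1.13658133  0.04467215] 65.12131312933917 0.0005203946404311118 1911
s range [0.00070908 0.12231047] r>12.5 range [0.0066284  0.09169828]
```

View pics/w6.png

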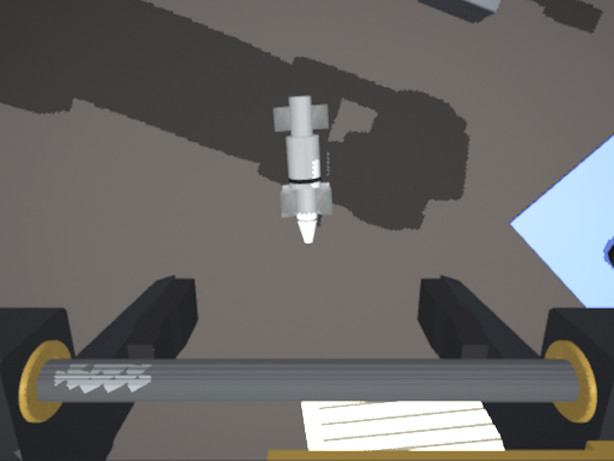

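The spindle appears at (302,170), foot up at (300,103) and nose down at (308,238). The fit residual is 0.5 mm: centre (0.5057,-0.3778), heading 65.1°, height 44.7 mm, as described.

```bash
python3 - <<'E'
from k import *
R=pick(rad(65.1),-1); T=np.array([.5139,-.3601,.0142]); a=R[:,2]
go(T-.1*a,R=R); print(R.round(3),(T-.1*a).round(4))
E
```

```text
pos [ 0.5031 -0.3888  0.2599] q [-0.84  0.55  1.06  0.    1.54 -0.35] t 16.9
shift m now-axes [-0.0196 -0.001   0.159 ] shift after-turn axes [-0.0964 -0.0023  0.128 ] turn/.08 [ 0.183  6.538 -0.727]
[[ 0.365  0.907  0.211]
 [ 0.786 -0.421  0.454]
 [ 0.5    0.    -0.866]] [ 0.4928 -0.4055  0.1008]
```

```bash
python3 -m handwheel '[[0,0,0,0.03,0.93,-0.1,1],[0,0,0,0.03,0.94,-0.11,1],[0,0,0,0.03,0.94,-0.11,1],[0,0,0,0.03,0.94,-0.11,1],[0,0,0,0.03,0.94,-0.11,1],[0,0,0,0.03,0.94,-0.11,1],[0,0,0,0,0.91,-0.08,1],[0,0,0,0,0,0,1],[0,0,0,0,0,0,1]]' 25
python3 - <<'E'
from k import *
R=pick(rad(65.1),-1); T=np.array([.5139,-.3601,.0142]); a=R[:,2]
go(T-.1*a,R=R)
E
```

```text
t: 17.8
ee_pos: [0.5032, -0.389, 0.2602]
ee_rot: [-2.354, -1.503, -0.628]
ft_force: [-0.4, 0.6, -0.0]
grip_width: 0.0883
finger_force: 0.0
pos [ 0.5032 -0.389   0.2602] q [-1.02  0.67  0.95  0.44  1.81 -0.54] t 17.8
shift m now-axes [-0.0961 -0.0025  0.1286] shift after-turn axes [-0.0964 -0.0025  0.1284] turn/.08 [-0.005  0.022  0.006]
```

```bash
python3 -m handwheel '[[-0.01,-0.0005,0.013,0,0,0,1],[-0.02,-0.0005,0.026,0,0,0,1],[-0.025,-0.0005,0.035,0,0,0,1],[-0.02,-0.0005,0.026,0,0,0,1],[-0.014,-0.0005,0.02,0,0,0,1],[-0.007,0,0.0085,0,0,0,1],[0,0,0,0,0,0,1],[0,0,0,0,0,0,1],[0,0,0,0,0,0,1]]' 25
python3 - <<'E'
from k import *
import m
R=pick(rad(65.1),-1); T=np.array([.5139,-.3601,.0142]); a=R[:,2]
go(T,R=R)
im,P=cloud("wrist")
Q=P[np.isfinite(P[...,0])]; Q=Q[(Q[:,2]>.0515)&(Q[:,2]<.07)&(np.hypot(Q[:,0]-.505,Q[:,1]+.378)<.09)]
def res(v):
    d=np.array([np.cos(v[2]),np.sin(v[2])]); w=Q[:,:2]-v[:2]; t=.0675-w@d; e=w@[-d[1],d[0]]
    return np.hypot(e,Q[:,2]-v[3])-m.prof(t)
f=m.least_squares(res,[.505,-.378,1.09,.044],loss="soft_l1",f_scale=.0005,x_scale=[.01,.01,.1,.01]);print(f.x,np.degrees(f.x[2]),np.abs(f.fun).mean(),len(Q))
save(im,"pics/w7.png",1.2)
E
```

```text
t: 18.7
ee_pos: [0.4936, -0.4055, 0.1028]
ee_rot: [-2.354, -1.507, -0.631]
ft_force: [-0.2, -0.1, -0.0]
grip_width: 0.0881
finger_force: 0.0
pos [ 0.4936 -0.4055  0.1028] q [-1.05  0.8   1.13  0.42  1.53 -0.7 ] t 18.7
shift m now-axes [-0.0011 -0.0009  0.1015] shift after-turn axes [-0.0013 -0.0007  0.1015] turn/.08 [0.02  0.025 0.04 ]
[ 0.5058485  -0.37765088  1.1358481   0.04444699] 65.07930216089323 0.0004656372945496299 4596
```

```bash
python3 -m handwheel '[[-0.001,-0.0008,0.01,0,0,0,1],[0,0,0.02,0,0,0,1],[0,0,0.02,0,0,0,1],[0,0,0.02,0,0,0,1],[0,0,0.016,0,0,0,1],[0,0,0.01,0,0,0,1],[0,0,0.0055,0,0,0,1],[0,0,0,0,0,0,1],[0,0,0,0,0,0,1]]' 25
python3 -c "
from k import *
go(np.array([.5139,-.3601,.0142]),R=pick(rad(65.1),-1))"
```

```text
t: 19.65
ee_pos: [0.5135, -0.36, 0.0133]
ee_rot: [-2.353, -1.505, -0.631]
ft_force: [-0.7, -0.2, -0.1]
grip_width: 0.0878
finger_force: 0.0
pos [ 0.5135 -0.36    0.0133] q [-0.98  0.87  1.26  0.45  1.33 -0.73] t 19.65
shift m now-axes [ 0.0005  0.0004 -0.0008] shift after-turn axes [ 0.0005  0.0004 -0.0008] turn/.08 [0.008 0.01  0.026]
```

Now I close on the dia 30 section with a firmer grip.

```bash
python3 -m handwheel '[[0,0,0,0,0,0,0.7],[0,0,0,0,0,0,0.5],[0,0,0,0,0,0,0.4],[0,0,0,0,0,0,0.36],[0,0,0,0,0,0,0.3],[0,0,0,0,0,0,0.2],[0,0,0,0,0,0,0.1],[0,0,0,0,0,0,0],[0,0,0,0,0,0,0],[0,0,0,0,0,0,0]]' 45
```

```text
t: 20.65
ee_pos: [0.5136, -0.3597, 0.0127]
ee_rot: [-2.353, -1.505, -0.631]
ft_force: [4.5, -1.7, -2.9]
grip_width: 0.027
finger_force: 45.0
```

```bash
python3 -m handwheel '[[0.002,0,-0.0035,0,0,0,0],[0.005,0,-0.0087,0,0,0,0],[0.01,0,-0.0173,0,0,0,0],[0.0125,0,-0.0217,0,0,0,0],[0.0125,0,-0.0217,0,0,0,0],[0.01,0,-0.0173,0,0,0,0],[0.005,0,-0.0087,0,0,0,0],[0,0,0,0,0,0,0],[0,0,0,0,0,0,0]]' 45
python3 - <<'E'
from k import *
im,P=cloud("wrist"); s=readout.read_state(); R=Ro.from_rotvec(s["ee_rot"]).as_matrix(); T=(P-s["ee_pos"])@R
np.savez("w8.npz",im=im,T=T); save(im,"pics/w8.png",1.5); print(s["ft_force"],s["ee_pos"])
E
```

```text
t: 21.55
ee_pos: [0.5129, -0.3592, 0.126]
ee_rot: [-2.351, -1.503, -0.63]
ft_force: [-0.6, -0.2, -4.6]
grip_width: 0.0271
finger_force: 45.0
[-0.09782385 -0.12719115 -3.82472504] [ 0.51290177 -0.35912045  0.12569904]
```

View pics/w8.png

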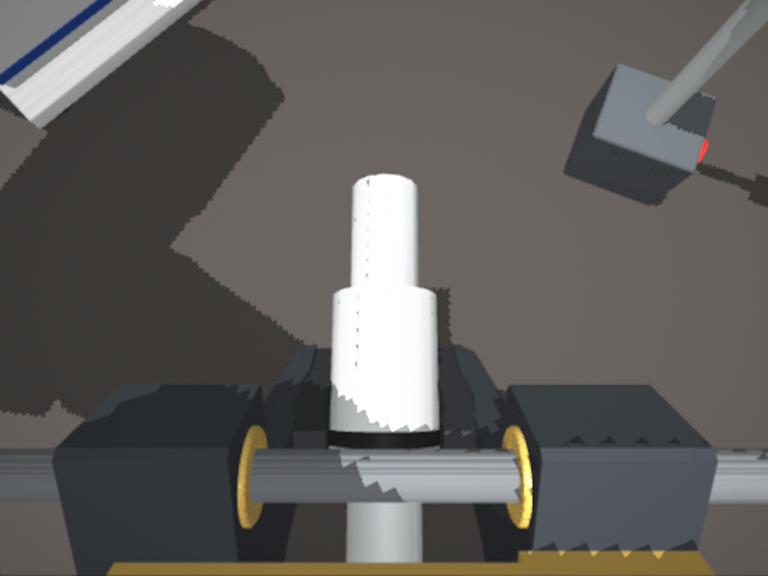

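The view (my tenth picture) shows the spindle held: foot end up at (385,180), dia 30 section between the pads at (385,360), black band at (385,438). The stand is clear at (650,140). Next I'll fit its pose in the tool frame and compute the stand-up poses.

```bash
cat > held.py <<'E'
from k import *
import m
def held(T,lim=.0):
    Q=T[np.isfinite(T[...,0])]; Q=Q[(abs(Q[:,1])<.0155)&(Q[:,0]>-.012)&(Q[:,0]<.09)&(Q[:,2]>-.08)&(Q[:,2]<.03)]
    def nf(v): return np.array([-np.cos(v[0])*np.cos(v[1]),np.sin(v[1]),-np.sin(v[0])*np.cos(v[1])])
    def res(v):
        n=nf(v); w=Q-v[2:5]; s=w@n; r=np.linalg.norm(w-np.outer(s,n),axis=1)
        e=r-m.prof(s); return np.where(s<.001,np.where(r<.0095,s,e),e)
    f=m.least_squares(res,[.52,0,.056,0,-.0025],loss="soft_l1",f_scale=.0004,x_scale=[.1,.1,.01,.01,.01])
    return nf(f.x),f.x[2:5],f.x[:2],np.median(abs(f.fun)),len(Q)
E
python3 - <<'E'
from held import *
n,p,ang,e,N=held(np.load("w8.npz")["T"]); print(n.round(4),p.round(4),np.degrees(ang).round(2),e,N)
np.savez("held.npz",n=n,p=p)
# place pose: nose up exactly, tool heading -70 deg
def place(head,foot):
    a=np.array([np.cos(head),np.sin(head),0])
    # R n = z ; R zt has heading head
    zt=np.array([0,0,1.]); x1=zt-n*(n@zt); x1/=np.linalg.norm(x1); B=np.column_stack([x1,np.cross(n,x1),n])
    C=np.column_stack([a,np.cross([0,0,1],a),[0,0,1]]); R=C@B.T
    return R, np.array(foot)-R@p
for head in(-70,):
    R,T=place(rad(head),[.542,.0003,.05]); print(T,R.round(3)); go(T,R=R); print(wrist(R,rad(28),2.))
E
```

```text
[-0.861  -0.0028 -0.5086] [ 0.058   0.0006 -0.003 ] [30.57 -0.16] 0.00034769308282851796 11397
[ 0.55258763 -0.03003251  0.09841944] [[-0.177  0.939  0.294]
 [ 0.477  0.344 -0.809]
 [-0.861 -0.003 -0.509]]
pos [ 0.5129 -0.3591  0.1257] q [-0.98  0.73  1.2   0.44  1.51 -0.64] t 21.6
shift m now-axes [ 0.2593 -0.102   0.1816] shift after-turn axes [ 0.1734  0.1504 -0.2407] turn/.08 [ -2.724 -18.444 -10.469]
[-1.02975532  1.46793837  0.43556371]
```

```bash
python3 -m handwheel '[[0.005,0,-0.0087,0,0,0,0],[0.01,0,-0.0173,0,0,0,0],[0.015,0,-0.026,0,0,0,0],[0.015,0,-0.026,0,0,0,0],[0.015,0,-0.026,0,0,0,0],[0.012,0,-0.021,0,0,0,0],[0.006,0,-0.0104,0,0,0,0],[0,0,0,-0.07,-0.5,-0.28,0],[0,0,0,-0.14,-0.94,-0.54,0],[0,0,0,-0.14,-0.94,-0.54,0],[0,0,0,-0.14,-0.94,-0.54,0],[0,0,0,-0.14,-0.94,-0.54,0]]' 45
python3 -m handwheel '[[0,0,0,-0.14,-0.94,-0.54,0],[0,0,0,-0.14,-0.94,-0.54,0],[0,0,0,-0.14,-0.94,-0.54,0],[0,0,0,-0.14,-0.94,-0.54,0],[0,0,0,-0.14,-0.94,-0.54,0],[0,0,0,-0.14,-0.94,-0.54,0],[0,0,0,-0.14,-0.94,-0.54,0],[0,0,0,-0.14,-0.94,-0.54,0],[0,0,0,-0.14,-0.94,-0.54,0],[0,0,0,-0.14,-0.94,-0.54,0],[0,0,0,0,0,0,0],[0,0,0,0,0,0,0]]' 45
cat >> held.py <<'E'
def place(head,foot,n,p):
    a=np.array([np.cos(head),np.sin(head),0]); zt=np.array([0,0,1.]); x1=zt-n*(n@zt); x1/=np.linalg.norm(x1)
    B=np.column_stack([x1,np.cross(n,x1),n]); C=np.column_stack([a,np.cross([0,0,1],a),[0,0,1]]); R=C@B.T
    return R, np.array(foot)-R@p
def plan(foot,head=-70):
    h=np.load("held.npz"); R,T=place(rad(head),foot,h["n"],h["p"]); go(T,R=R)
E
python3 -c "
from held import *
plan([.542,.0003,.21])"
```

```text
t: 22.8
ee_pos: [0.513, -0.3594, 0.2824]
ee_rot: [-2.463, -1.902, -0.318]
ft_force: [-0.4, 0.4, -3.6]
grip_width: 0.0268
finger_force: 45.0
t: 24.0
ee_pos: [0.513, -0.3593, 0.2825]
ee_rot: [1.678, 1.911, -0.426]
ft_force: [-0.1, -1.3, -3.9]
grip_width: 0.027
finger_force: 45.0
pos [ 0.513  -0.3593  0.2825] q [-0.66  0.27  1.55 -0.47  0.82 -0.55] t 24.0
shift m now-axes [ 0.2758  0.0912 -0.1618] shift after-turn axes [ 0.1707  0.1504 -0.2424] turn/.08 [-0.646 -4.79  -2.677]
```

```bash
python3 -m handwheel '[[0,0,0,-0.13,-0.96,-0.535,0],[0,0,0,-0.13,-0.96,-0.535,0],[0,0,0,-0.13,-0.96,-0.535,0],[0,0,0,-0.13,-0.96,-0.535,0],[0,0,0,-0.13,-0.95,-0.535,0],[0,0,0,0,0,0,0],[0,0,0,0,0,0,0]]' 45
python3 -c "
from held import *
plan([.542,.0003,.21])"
```

```text
t: 24.7
ee_pos: [0.5145, -0.361, 0.2903]
ee_rot: [1.259, 1.806, -0.716]
ft_force: [0.2, -0.1, -3.2]
grip_width: 0.0271
finger_force: 45.0
pos [ 0.5145 -0.361   0.2903] q [-0.58  0.24  1.77 -1.23  0.57 -0.04] t 24.7
shift m now-axes [ 0.1805  0.1496 -0.2389] shift after-turn axes [ 0.1785  0.1496 -0.2404] turn/.08 [-0.012 -0.116  0.02 ]
```

```bash
python3 -m handwheel '[[0.008,0.007,-0.011,0,0,0,0],[0.015,0.012,-0.02,0,0,0,0],[0.02,0.017,-0.027,0,0,0,0],[0.02,0.017,-0.027,0,0,0,0],[0.02,0.017,-0.027,0,0,0,0],[0.02,0.017,-0.027,0,0,0,0],[0.02,0.017,-0.027,0,0,0,0],[0.02,0.017,-0.027,0,0,0,0],[0.015,0.012,-0.02,0,0,0,0],[0.008,0.007,-0.011,0,0,0,0],[0,0,0,0,0,0,0],[0,0,0,0,0,0,0]]' 45
python3 -c "
from held import *
plan([.542,.0003,.21])"
```

```text
t: 25.9
ee_pos: [0.5515, -0.0517, 0.2677]
ee_rot: [1.263, 1.811, -0.711]
ft_force: [0.2, -0.7, -4.3]
grip_width: 0.0273
finger_force: 45.0
pos [ 0.5515 -0.0517  0.2677] q [ 0.09  0.34  1.68 -1.15  1.13  0.28] t 25.9
shift m now-axes [ 0.0184  0.0085 -0.0122] shift after-turn axes [ 0.0182  0.0085 -0.0125] turn/.08 [-0.003 -0.205  0.009]
```

```bash
python3 -m handwheel '[[0.006,0.003,-0.004,0,-0.1,0,0],[0.0082,0.0035,-0.0055,0,-0.1,0,0],[0.004,0.002,-0.003,0,0,0,0],[0,0,0,0,0,0,0],[0,0,0,0,0,0,0],[0,0,0,0,0,0,0]]' 45
python3 - <<'E'
from held import *
im,P=cloud("wrist"); s=readout.read_state(); R=Ro.from_rotvec(s["ee_rot"]).as_matrix(); T=(P-s["ee_pos"])@R
n,p,ang,e,N=held(T); print(n.round(4),p.round(4),np.degrees(ang),e,N); np.savez("held.npz",n=n,p=p)
print("axis world",(R@n).round(4),"foot",(R@p+s["ee_pos"]).round(4))
i=P[np.isfinite(P[...,0])&(np.hypot(P[...,0]-.542,P[...,1])<.035)&(abs(P[...,2]-.05)<.003)]
print("stage",len(i),len(i) and (i[:,:2].min(0),i[:,:2].max(0)))
plan([.542,.0003,.062]); print(R.T@[0,0,-1])
E
```

```text
t: 26.5
ee_pos: [0.5522, -0.0296, 0.2583]
ee_rot: [1.254, 1.798, -0.719]
ft_force: [-0.1, 0.3, -4.5]
grip_width: 0.0271
finger_force: 45.0
[-0.854  -0.0019 -0.5202] [ 0.0564  0.0006 -0.0017] [31.34769559 -0.10761859] 0.00035173063475544934 11387
axis world [-0.0033  0.0128  0.9999] foot [ 0.5421 -0.0011  0.2106]
stage 0 0
pos [ 0.5521 -0.0296  0.2583] q [ 0.14  0.37  1.68 -1.16  1.16  0.33] t 26.55
shift m now-axes [0.1287 0.0007 0.0752] shift after-turn axes [0.1277 0.0005 0.0769] turn/.08 [-0.002  0.165  0.018]
[0.86081251 0.00320282 0.50891214]
```

```bash
cat > tilt.py <<'E'
from held import *
def tilt(P,foot):
    Q=P[np.isfinite(P[...,0])]; Q=Q[(np.hypot(*(Q[:,:2]-foot[:2]).T)<.018)&(Q[:,2]>foot[2]+.003)&(Q[:,2]<foot[2]+.14)]
    def run(Q,v0):
        def res(v):
            n=np.array([v[0],v[1],1]);n/=np.linalg.norm(n); w=Q-[v[2],v[3],foot[2]+v[4]]; s=w@n
            return np.linalg.norm(w-np.outer(s,n),axis=1)-m.prof(s)
        f=m.least_squares(res,v0,loss="soft_l1",f_scale=.0004,x_scale=[.05,.05,.01,.01,.01]); return f,abs(res(f.x))
    f,e=run(Q,[0,0,foot[0],foot[1],0]); f,e=run(Q[e<.0025],f.x)
    return f.x.round(4),round(float(np.median(e)),5),len(Q)
if __name__=="__main__":
    import sys
    foot=np.array(eval(sys.argv[1]))
    for c in("wrist","wrist","side","scene"):
        im,P=cloud(c); print(c,*tilt(P,foot))
E
python3 tilt.py '[.542,-.001,.2106]'
```

```text
wrist [-0.0014  0.0108  0.542  -0.0011  0.    ] 0.00034 12978
wrist [-1.60e-03  1.08e-02  5.42e-01 -1.10e-03 -1.00e-04] 0.00034 12999
side [ 0.     0.     0.542 -0.001  0.   ] nan 0
scene [ 0.0035  0.0117  0.5404 -0.0037 -0.0009] 0.00065 314
  return _methods._mean(a, axis=axis, dtype=dtype,
  ret = ret.dtype.type(ret / rcount)
```

```bash
python3 -m handwheel '[[0.006,0,0.0036,0,0.14,0,0],[0.014,0.0005,0.0085,0,0,0,0],[0.02,0,0.012,0,0,0,0],[0.02,0,0.012,0,0,0,0],[0.02,0,0.012,0,0,0,0],[0.02,0,0.012,0,0,0,0],[0.015,0,0.009,0,0,0,0],[0.0087,0,0.0052,0,0,0,0],[0.004,0,0.0026,0,0,0,0],[0,0,0,0,0,0,0],[0,0,0,0,0,0,0],[0,0,0,0,0,0,0]]' 45
python3 tilt.py '[.542,.0003,.062]' 2>/dev/null
python3 - <<'E'
from held import *
plan([.542,.0003,.052])
E
```

```text
t: 27.95
ee_pos: [0.5556, -0.0164, 0.1192]
ee_rot: [1.289, 1.824, -0.72]
ft_force: [0.4, -0.8, -3.6]
grip_width: 0.0274
finger_force: 45.0
wrist [0.0565 0.058  0.541  0.0047 0.0034] 0.00072 1561
wrist [0.0416 0.0275 0.5427 0.0081 0.0094] 0.00061 1554
side [-0.1356 -0.095   0.5615  0.0228  0.0099] 0.00029 13
scene [ 0.0254 -0.0044  0.5426  0.0092  0.0072] 0.00086 197
pos [ 0.5554 -0.0164  0.1188] q [ 0.15  0.6   1.73 -1.23  1.07  0.61] t 28.15
shift m now-axes [ 0.0107 -0.0069  0.0196] shift after-turn axes [ 0.0112 -0.0073  0.0191] turn/.08 [-0.26  -0.305  0.016]
```

q4 reached its limit of -1.23 at heading -70°. I'll fit the arm geometry from the recorded states and pick a heading with margin before moving on.

```bash
cat > ik.py <<'E'
from held import *
D=[([.1883,-.4899,.2239],[-1.42735733,.313371526,1.49831397,0,1.33096687,-.223356715]),
([.4691,-.3311,.3002],[-.818,.387,1.2,0,1.555,.386]),([.5381,-.003,.2495],[-.22,.33,1.41,0,1.4,.98]),
([.5407,.2388,.2504],[.22,.45,1.24,0,1.46,1.42]),([.5499,.3029,.309],[.317,.521,.98,0,1.644,1.521]),
([.5032,-.389,.2602],[-1.02,.67,.95,.44,1.81,-.54]),([.4936,-.4055,.1028],[-1.05,.8,1.13,.42,1.53,-.7]),
([.5135,-.36,.0133],[-.98,.87,1.26,.45,1.33,-.73]),([.513,-.3593,.2825],[-.66,.27,1.55,-.47,.82,-.55]),
([.5145,-.361,.2903],[-.58,.24,1.77,-1.23,.57,-.04]),([.5515,-.0517,.2677],[.09,.34,1.68,-1.15,1.13,.28]),([.5521,-.0296,.2583],[.14,.37,1.68,-1.16,1.16,.33])]
s0=readout.read_state(); D.append((s0["ee_pos"],s0["q"]))
def fk(q,g):
    R=Ro.from_euler("Z",q[0])*Ro.from_euler("Y",q[1]+q[2])*Ro.from_euler("Z",q[3])*Ro.from_euler("Y",q[4])*Ro.from_euler("Z",q[5]+np.pi/2)
    A=Ro.from_euler("Z",q[0]); B=A*Ro.from_euler("Y",q[1]); C=A*Ro.from_euler("Y",q[1]+q[2])
    return A.apply([g[0],0,g[1]])+B.apply([0,0,g[2]])+C.apply([g[3],0,g[4]])+R.apply([0,0,g[5]]),R.as_matrix()
G=m.least_squares(lambda g:np.concatenate([fk(q,g)[0]-p for p,q in D]),[0,.4,.4,0,.4,.3])
g=G.x
lo=np.array([-2.94,-.97,.19,-1.23,.02,-2.88]);hi=np.array([2.94,2.17,2.56,4.37,3.11,2.88])
def ik(T,R,q0):
    f=m.least_squares(lambda q:np.r_[fk(q,g)[0]-T,.3*Ro.from_matrix(R.T@fk(q,g)[1]).as_rotvec()],q0,bounds=(lo-.6,hi+.6)); return f.x,abs(f.fun).max()
E
python3 - <<'E'
from ik import *
print(g.round(4),abs(G.fun).max()); h=np.load("held.npz")
for hd in(-70,-75,-78,-82,-90,100,110,120):
    for z in(.05,):
        R,T=place(rad(hd),[.542,.0003,z],h["n"],h["p"]); q,e=ik(T,R,np.clip(s0["q"],lo+.01,hi-.01) if hd<0 else [-.3,.6,1.6,.65,1.9,2.3]); print(hd,q.round(2),round(e,4))
E
```

```text
[0.063  0.1748 0.3839 0.0252 0.3569 0.1993] 0.12098281541204553
-70 [ 0.26  0.64  1.77 -1.24  1.12  0.74] 0.0
-75 [ 0.26  0.66  1.73 -1.18  1.18  0.74] 0.0
-78 [ 0.26  0.67  1.71 -1.14  1.22  0.74] 0.0
-82 [ 0.26  0.69  1.67 -1.09  1.27  0.75] 0.0
-90 [ 0.25  0.72  1.6  -1.    1.37  0.76] 0.0
100 [-0.24  0.76  1.52  0.9   1.49  2.34] 0.0
110 [-0.22  0.8   1.43  0.81  1.61  2.29] 0.0
120 [-0.19  0.84  1.36  0.71  1.72  2.23] 0.0
```

```bash
sed -i 's/B.apply(\[0,0,g\[2\]\])/B.apply([0,g[6],g[2]])/; s/\[0,.4,.4,0,.4,.3\]/[0,.4,.4,0,.4,.3,.1]/' ik.py
python3 - <<'E'
from ik import *
print(g.round(4),abs(G.fun).max()); h=np.load("held.npz"); print(s0["q"].round(3))
for hd in(-70,-74,-78,-82,-90,100,110,120):
    for z in(.05,):
        R,T=place(rad(hd),[.542,.0003,z],h["n"],h["p"]); q,e=ik(T,R,np.clip(s0["q"],lo+.01,hi-.01) if hd<0 else [-.3,.6,1.6,.65,1.9,2.3]); print(hd,q.round(2),round(e,4))
E
```

```text
[-0.003   0.2014  0.4409  0.0386  0.3996  0.2636  0.1161] 0.004508687583687776
[ 0.153  0.601  1.732 -1.232  1.074  0.608]
-70 [ 0.14  0.63  1.78 -1.32  1.04  0.71] 0.0
-74 [ 0.14  0.65  1.74 -1.26  1.09  0.7 ] 0.0
-78 [ 0.14  0.67  1.7  -1.21  1.15  0.7 ] 0.0
-82 [ 0.15  0.69  1.65 -1.16  1.2   0.69] 0.0
-90 [ 0.14  0.73  1.57 -1.07  1.31  0.7 ] 0.0
100 [-0.51  0.78  1.46  0.73  1.67  2.22] 0.0
110 [-0.47  0.83  1.36  0.64  1.78  2.17] 0.0
120 [-0.43  0.88  1.27  0.54  1.88  2.1 ] 0.0
```

```bash
python3 -c "
from held import *
plan([.542,.0003,.11],-80); s=readout.read_state(); print(Ro.from_rotvec(s['ee_rot']).as_matrix().T@[0,0,1])"
```

```text
pos [ 0.5554 -0.0164  0.1188] q [ 0.15  0.6   1.73 -1.23  1.07  0.61] t 28.15
shift m now-axes [-0.0377 -0.013  -0.0122] shift after-turn axes [-0.0391 -0.0108 -0.0097] turn/.08 [ 1.59  -0.287  1.173]
[-0.84108108 -0.01400467 -0.54072774]
```

```bash
python3 -m handwheel '[[-0.008,0,-0.005,0,0,0,0],[-0.017,0,-0.011,0,0,0,0],[-0.008,0,-0.005,0,0,0,0],[0,0,0,0.4,-0.07,0.3,0],[0,0,0,0.4,-0.07,0.3,0],[0,0,0,0.4,-0.07,0.3,0],[0,0,0,0.39,-0.077,0.27,0],[0,0,0,0,0,0,0],[0,0,0,0,0,0,0]]' 45
python3 -c "
from held import *
plan([.542,.0003,.11],-80)"
```

```text
t: 29.05
ee_pos: [0.5559, -0.0163, 0.1577]
ee_rot: [1.432, 1.713, -0.807]
ft_force: [-0.9, 0.6, -4.0]
grip_width: 0.0272
finger_force: 45.0
pos [ 0.5559 -0.0163  0.1577] q [ 0.17  0.6   1.61 -1.12  1.25  0.56] t 29.05
shift m now-axes [-0.0059 -0.0113  0.0105] shift after-turn axes [-0.0059 -0.0113  0.0105] turn/.08 [ 0.006 -0.004  0.016]
```

```bash
python3 -m handwheel '[[-0.002,-0.0038,0.0035,0,0,0,0],[-0.002,-0.0038,0.0035,0,0,0,0],[-0.002,-0.0037,0.0035,0,0,0,0],[0,0,0,0,0,0,0],[0,0,0,0,0,0,0],[0,0,0,0,0,0,0]]' 45
python3 tilt.py '[.542,.0003,.11]' 2>/dev/null
python3 -c "
from held import *
plan([.542,.0003,.056],-80)"
```

```text
t: 29.65
ee_pos: [0.547, -0.0302, 0.1574]
ee_rot: [1.432, 1.712, -0.807]
ft_force: [0.1, 0.7, -3.5]
grip_width: 0.0272
finger_force: 45.0
wrist [ 2.20e-03 -1.80e-03  5.42e-01  3.00e-04 -0.00e+00] 0.00034 13028
wrist [ 2.60e-03 -1.90e-03  5.42e-01  3.00e-04 -1.00e-04] 0.00034 13010
side [-0.002  -0.0032  0.5412 -0.0009  0.    ] 0.0 1
scene [-0.0043  0.0008  0.5415 -0.0025 -0.0025] 0.00071 249
pos [ 0.547  -0.0302  0.1573] q [ 0.14  0.58  1.65 -1.14  1.22  0.57] t 29.85
shift m now-axes [0.0461 0.0001 0.0281] shift after-turn axes [0.0461 0.     0.0281] turn/.08 [-0.002 -0.001  0.011]
```

Upright to within 0.003 rad and centred. I'm lowering to 6 mm above the stage.

```bash
python3 -m handwheel '[[0.004,0,0.0024,0,0,0,0],[0.009,0,0.0055,0,0,0,0],[0.012,0,0.0073,0,0,0,0],[0.01,0,0.0061,0,0,0,0],[0.007,0,0.0043,0,0,0,0],[0.0041,0,0.0025,0,0,0,0],[0,0,0,0,0,0,0],[0,0,0,0,0,0,0],[0,0,0,0,0,0,0]]' 45
python3 tilt.py '[.542,.0003,.056]' 2>/dev/null
python3 -c "
from held import *
plan([.542,.0003,.051],-80)"
```

```text
t: 30.75
ee_pos: [0.547, -0.0303, 0.1038]
ee_rot: [1.432, 1.711, -0.807]
ft_force: [0.2, 0.2, -4.1]
grip_width: 0.0276
finger_force: 45.0
wrist [ 1.40e-03 -1.80e-03  5.42e-01  2.00e-04 -2.00e-04] 0.00034 13063
wrist [ 1.30e-03 -1.40e-03  5.42e-01  3.00e-04 -2.00e-04] 0.00034 13056
side [0.00e+00 0.00e+00 5.42e-01 3.00e-04 0.00e+00] nan 0
scene [-5.500e-03  3.400e-03  5.416e-01 -2.900e-03 -3.000e-04] 0.00081 229
pos [ 0.5469 -0.0303  0.1036] q [ 0.14  0.67  1.67 -1.18  1.18  0.68] t 30.95
shift m now-axes [0.0046 0.0001 0.0026] shift after-turn axes [0.0046 0.0001 0.0026] turn/.08 [ 0.    -0.     0.003]
```

```bash
python3 -m handwheel '[[0.0013,0,0.0008,0,0,0,0],[0.0013,0,0.0008,0,0,0,0],[0.0008,0,0.0005,0,0,0,0],[0,0,0,0,0,0,0],[0,0,0,0,0,0,0]]' 45; python3 -m handwheel '[[0.0008,0,0.0005,0,0,0,0],[0,0,0,0,0,0,0],[0,0,0,0,0,0,0]]' 45; python3 -m handwheel '[[0.0006,0,0.0004,0,0,0,0],[0,0,0,0,0,0,0],[0,0,0,0,0,0,0]]' 45
```

```text
t: 31.45
ee_pos: [0.5468, -0.0303, 0.0993]
ee_rot: [1.432, 1.712, -0.808]
ft_force: [0.3, -0.1, -3.6]
grip_width: 0.0268
finger_force: 45.0
t: 31.75
ee_pos: [0.5468, -0.0303, 0.0984]
ee_rot: [1.432, 1.712, -0.808]
ft_force: [0.8, 0.6, -5.4]
grip_width: 0.0269
finger_force: 45.0
t: 32.05
ee_pos: [0.5469, -0.0304, 0.0977]
ee_rot: [1.432, 1.712, -0.807]
ft_force: [0.5, 0.6, -3.0]
grip_width: 0.027
finger_force: 45.0
```

```bash
python3 -m handwheel '[[0.0006,0,0.0004,0,0,0,0],[0,0,0,0,0,0,0],[0,0,0,0,0,0,0]]' 45;  python3 -m handwheel '[[0.0004,0,0.0003,0,0,0,0],[0,0,0,0,0,0,0],[0,0,0,0,0,0,0]]' 45; python3 tilt.py '[.542,.0003,.05]' 2>/dev/null
```

```text
t: 32.35
ee_pos: [0.547, -0.0305, 0.0976]
ee_rot: [1.432, 1.711, -0.808]
ft_force: [-2.2, 0.2, 4.2]
grip_width: 0.0274
finger_force: 45.0
t: 32.65
ee_pos: [0.5471, -0.0306, 0.0976]
ee_rot: [1.432, 1.71, -0.808]
ft_force: [-2.4, 0.5, 6.4]
grip_width: 0.0274
finger_force: 45.0
wrist [ 6.700e-03 -7.200e-03  5.418e-01  2.000e-04 -3.000e-04] 0.00034 13046
wrist [ 6.400e-03 -7.200e-03  5.418e-01  2.000e-04 -4.000e-04] 0.00034 13058
side [0.00e+00 0.00e+00 5.42e-01 3.00e-04 0.00e+00] nan 0
scene [ 4.500e-03 -7.800e-03  5.409e-01 -2.400e-03  1.000e-04] 0.0009 220
```

In contact at about 10 N, with a lean below 0.01 rad. I'll back off slightly, relax the grip so it settles flat, then open gently.

```bash
python3 -m handwheel '[[-0.0004,0,-0.0003,0,0,0,0],[0,0,0,0,0,0,0]]' 20; python3 -m handwheel '[[0,0,0,0,0,0,0],[0,0,0,0,0,0,0]]' 5; python3 tilt.py '[.542,.0003,.05]' 2>/dev/null
python3 -m handwheel '[[0,0,0,0,0,0,0.33],[0,0,0,0,0,0,0.35],[0,0,0,0,0,0,0.37],[0,0,0,0,0,0,0.4],[0,0,0,0,0,0,0.44],[0,0,0,0,0,0,0.48],[0,0,0,0,0,0,0.52],[0,0,0,0,0,0,0.56],[0,0,0,0,0,0,0.6],[0,0,0,0,0,0,0.6],[0,0,0,0,0,0,0.6]]' 5; python3 tilt.py '[.542,.0003,.05]' 2>/dev/null
```

```text
t: 33.05
ee_pos: [0.5471, -0.0305, 0.0976]
ee_rot: [1.432, 1.711, -0.807]
ft_force: [-1.0, 0.2, 5.1]
grip_width: 0.0283
finger_force: 20.0
t: 33.25
ee_pos: [0.5471, -0.0304, 0.0973]
ee_rot: [1.432, 1.711, -0.807]
ft_force: [-0.1, 0.6, 4.8]
grip_width: 0.0291
finger_force: 5.0
wrist [ 7.200e-03 -4.300e-03  5.418e-01  2.000e-04 -5.000e-04] 0.00035 13157
wrist [ 7.100e-03 -4.300e-03  5.418e-01  2.000e-04 -5.000e-04] 0.00035 13172
side [5.000e-04 5.000e-04 5.468e-01 5.000e-03 0.000e+00] 0.0 1
scene [ 0.0031 -0.0014  0.541  -0.0029 -0.0028] 0.00078 216
t: 34.55
ee_pos: [0.5468, -0.0304, 0.0969]
ee_rot: [1.432, 1.712, -0.808]
ft_force: [0.7, -1.0, -0.6]
grip_width: 0.0527
finger_force: 0.0
wrist [-3.000e-04 -1.000e-04  5.419e-01  2.000e-04 -3.000e-04] 0.00033 12557
wrist [ 1.200e-03 -3.000e-04  5.418e-01  2.000e-04 -3.000e-04] 0.00033 12555
side [0.00e+00 0.00e+00 5.42e-01 3.00e-04 0.00e+00] nan 0
scene [ 1.000e-03 -1.290e-02  5.403e-01 -1.500e-03 -2.000e-04] 0.00079 217
```

```bash
python3 -m handwheel '[[0,0,-0.003,0,0,0,0.6],[0,0,-0.006,0,0,0,0.6],[0,0,-0.01,0,0,0,0.6],[0,0,-0.015,0,0,0,0.6],[0,0,-0.016,0,0,0,0.6],[0,0,-0.015,0,0,0,0.6],[-0.01,0,-0.006,0,0,0,0.6],[-0.02,0,-0.012,0,0,0,0.6],[-0.025,0,-0.015,0,0,0,0.6],[-0.025,0,-0.015,0,0,0,0.6],[-0.012,0,-0.007,0,0,0,0.6],[0,0,0,0,0,0,0.6]]' 5
python3 -m handwheel '[[0,0,0,0,0,0,0.6],[0,0,0,0,0,0,0.6],[0,0,0,0,0,0,0.6],[0,0,0,0,0,0,0.6],[0,0,0,0,0,0,0.6],[0,0,0,0,0,0,0.6],[0,0,0,0,0,0,0.6],[0,0,0,0,0,0,0.6],[0,0,0,0,0,0,0.6],[0,0,0,0,0,0,0.6]]' 5
python3 - 2>/dev/null <<'E'
from tilt import *
for c in("scene","side","wrist"):
    im,P=cloud(c)
    for n,f in(("next",[.542,.0003,.05]),("meas",[.55,.302,.005]),("d1",[.4715,.3333,.005]),("d2",[.581,.3759,.005])): print(c,n,*tilt(P,np.array(f)))
E
```

```text
t: 35.95
ee_pos: [0.5379, 0.0234, 0.2397]
ee_rot: [1.433, 1.71, -0.804]
ft_force: [-0.0, -0.1, 0.4]
grip_width: 0.0525
finger_force: 0.0
t: 36.95
ee_pos: [0.5376, 0.0235, 0.2379]
ee_rot: [1.432, 1.712, -0.807]
ft_force: [0.6, -0.2, 0.3]
grip_width: 0.0528
finger_force: 0.0
scene next [ 5.700e-03  1.000e-04  5.402e-01 -2.600e-03  3.000e-04] 0.00086 302
scene meas [-4.500e-03 -1.000e-04  5.495e-01  3.002e-01 -5.000e-04] 0.00086 289
scene d1 [ 0.0132 -0.0065  0.4698  0.3311 -0.001 ] 0.00083 131
scene d2 [ 3.600e-03 -4.800e-03  5.800e-01  3.734e-01  2.000e-04] 0.0008 289
side next [ 1.380e-02 -1.100e-03  5.408e-01 -5.000e-04  3.000e-04] 0.00087 180
side meas [ 0.0065 -0.0038  0.55    0.302   0.0032] 0.00085 259
side d1 [-7.200e-03  1.030e-02  4.727e-01  3.319e-01 -4.000e-04] 0.00081 270
side d2 [-1.220e-02  7.800e-03  5.824e-01  3.743e-01 -1.000e-04] 0.00083 267
wrist next [0.0008 0.0023 0.5418 0.     0.0007] 0.00033 5416
wrist meas [0.    0.    0.55  0.302 0.   ] nan 0
wrist d1 [0.     0.     0.4715 0.3333 0.    ] nan 0
wrist d2 [0.     0.     0.581  0.3759 0.    ] nan 0
```

All four spindles stand upright, and the robot is clear and at rest, so I'm handing in.

```bash
python3 -c "
from cell import close_job
print(close_job())"
```

```text
the job is handed in; nothing more can be done
None
```

The job is handed in at about 37 s on the robot's clock: the measured spindle stands in the tray, the next one stands upright within about 1 mm of the stage centre, and the two earlier spindles have not moved (no verdict was returned).

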